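# Seal a dried moisture dish in the dry-keeper box

### The job

The dried moisture dish must not draw damp before it is weighed: stand it upright in the open white dry-keeper box, set the blue lid gently on the box, and press it down with light force until it is fully home and level, with both spring catches snapped over its ends. Keep the dish level while you carry it, do not force or slam the lid, and leave the vials, petri dish and timer behind the box where they are.

Things in the scene. Friction and masses are not known exactly. Their poses are not given: they have to be found in the camera images.
- keeper: White open-topped box, fixed. Origin: centre of its underside, z up, x along its long side. Outside 190 x 120 mm, inside 182 x 112, walls 4, rim at z = 67 mm, perforated metal floor at z = 12 mm. Black rubber seal on the rim up to z = 71 mm, gives under the lid. A grey spring catch 36 mm wide stands at each end (x = +106 and -106 mm), up to z = 91 mm.
- keeper_floor (a point): Centre of the box's inner floor, 12 mm above its underside
- keeper_mouth (a point): Centre of the box's mouth, at rim height, 67 mm above its underside
- catch_a (a joint): Spring catch at the box's +x end (rad): 0 = upright with its nose over the lid's edge; grows as it is pushed outward, to 0.35. The lid's end, pressed past the sloping nose with some 5 to 15 N, pushes it aside by about 0.1; it then springs back to near 0 over the lid's edge.
- catch_b (a joint): The same catch at the box's -x end
- lid: Blue lid 200 x 130 mm, 59 high with handle, 0.13 kg, starts right way up on the worktop. Origin: centre of the underside of its skirt, z up, x along its long side. Tapered skirt 176 x 106 mm at its foot, 180 x 110 at the flange (z = 22 to 26 mm); top at z = 29. Fits either way round. Laid on the box it rests on the catches' slopes, origin 55 to 59 mm above the box's; fully home 46.5 mm.
- lid_handle (a point): Middle of the lid's handle bar (76 mm long in lid x, 14 mm wide, 13 mm high, with free space under it), 52.5 mm above the lid's origin
- lid_rest_a (a point): Ribbed thumb rest on the lid's top at its +x end, 72 mm from the centre: a good place to press
- lid_rest_b (a point): The same thumb rest at the lid's -x end
- dish: Round aluminium moisture dish with its own lid (which stays on): 60 mm across, 34 mm high with its small knob, rim of the lid 21 to 30 mm up, 0.03 kg. Origin at the centre of its underside, z up. Stands on the worktop.
- vial_green: Bystander: glass vial with a green cap, 32 mm across, 72 mm high, origin at the centre of its underside, z up; stands behind the box
- vial_red: Bystander: the same vial with a red cap
- petri: Bystander: shallow clear dish with grains, 90 mm across, 16 mm high, origin at the centre of its underside
- timer: Bystander: small white timer, 70 x 64 x 18 mm, origin at the centre of its underside
Things that resemble listed ones, but are neither listed nor needed, are in the scene too. Several things look just like the dish: the one meant starts nearest to the robot's base.

How it is judged:
By the outcome, as a careful person would: the job done as asked, in the order asked, and still so for the second after the job is handed in, with the robot touching nothing.
It also fails if it takes over 67 s, if anything falls off the work surface, if the arm or the gripper's body presses on something with over 40 N, if the wrist force passes 120 N, or if a joint passes its speed limit or range.

### The arm

A 6-joint arm with a two-finger parallel gripper is mounted at the origin on a cart in front of the work surface, level with it; the furniture and walls round the work are solid. World frame = base frame: x ahead of the robot, y to its left, z up, the work surface at z = 0. Lengths are in mm, angles in rad, forces in N, time in s.
With the tool pointing down it reaches from about 350 to 975 mm from the base axis. Payload 7.1 kg.
Tool frame: the origin (TCP) lies at the very end of the fingers, on their centre line; the grasp point (between the pads) lies 19 mm behind it; y points along the fingers, x is the direction in which the jaws open and shut, and the axes are right-handed (so a half turn about y gives the same grasp; the last joint's range is limited). The gripper opens to 88 mm and grips with 3 to 60 N. Pads are 20 mm wide; open, the fingers measure 115 mm over their backs; the gripper's body (75 mm by 178 mm) begins 61 mm behind the grasp point.
Start: joints at [-1.252, 0.423, 1.63, -0, 1.089, -0.019], TCP at [207.15, -589.656, 222.675] pointing down, gripper open.
Joint ranges: [-3, 3], [-0.9, 2.11], [0.09, 2.58], [-1.31, 4.45], [0.11, 2.69], [-2.54, 2.54]. Speed limits (rad/s): [2.39, 2.39, 3.01, 3.14, 3.14, 3.14].

### API

Orientations are given as a rotation vector (axis times angle).
In Python, from workcell import ctrl gives the robot as it stands. The module is installed in compiled form; this text tells all that it offers.
- The arm moves only by the tool jog_arm, never from a script. Its argument "steps" is a list of rows, each an object with "turn": the turn, a rotation vector about the world's x, y, z scaled (see below), a list of three; "dp": the shift along the world's x, y, z scaled (see below), a list of three; "claw": the opening, from 0 (shut) to 1 (fully open). In form: [{"turn": [wx, wy, wz], "dp": [x, y, z], "claw": claw}, ...]. A call has 1 to 12 rows; each row is the pose to reach, as a shift and turn from the pose measured when the call began, turning the shorter way round; what a row does not reach only later rows make up. The controller multiplies each number of a shift by 80 mm and each number of a turn by pi rad. A row lasts 1/12 s, in which the tool goes at most 41.7 mm and 7.16 degrees, less where a joint would pass 70% of its speed; a pose out of reach is approached as far as the arm can. A call with a number of a shift or a turn outside -1 to 1 is refused whole. A call with a gripper value outside its range is refused whole. The fingers move at their own pace and stop on an object; the grip force is fixed at half the most. Time passes only in rows, so rows that repeat a pose let the fingers close. It gives the time, the measured TCP pose, the force and the opening at its end, in the units of the state.
- ctrl.get_obs(): the state, without advancing time (a new reading comes with each control period).
- ctrl.get_image(name): name is "side" or "top"; returns a dict with "img" (400x640x3 uint8, red, green, blue), "range_z" (400x640 float32, mm along the optical axis (not along the pixel's ray), 0 where there is no reading), "fovy" (degrees; the focal length in pixels is half the picture's height over the tangent of half this angle, whatever the lens; pixels are square), "cx", "cy" (the principal point, pixels), "camera_from_world" (4x4, takes a point from world to camera coordinates). Camera axes: x right, y down, z forward; pixel columns grow to the right and rows downward; lengths in mm; the calibration is good to about 2 mm. A picture is of the moment at which its call begins.
- ctrl.close_job(): hands the job in, once; it reports no verdict.
The state is a dict: "t": time; "qpos": joint angles; "qvel": joint speeds; "joint_torque": joint torques, N m; "ee_pos": TCP position; "orientation": TCP orientation; "ft_force": force on the tool from outside, world axes, zero at the start; "moment": the same for the moment, N m; "width": finger opening in mm.
Only numpy, scipy, OpenCV 4.12 (cv2) and the standard library are available. Lean on these libraries where they do the work, as an engineer would, in place of code of your own. Each camera call takes 0.05 s, during which the arm holds its last target.

## Working session

There is one attempt and no reset: what is moved stays moved. The work goes in short steps, Python scripts to look and compute and a tool call to move; the robot and the scene stay as the last step left them, time stands still between calls to the robot, and variables do not carry over. Pictures are saved under pics/ and viewed, and the job is handed in when it is done.

Besides the shell and the picture viewer there is one more tool, called after "Request:" as name(argument=value, ...) on one line, values as JSON. jog_arm: Moves the arm, as the interface text tells. Its arguments: {"type":"object","properties":{"steps":{"type":"array","items":{"type":"object","properties":{"turn":{"type":"array","items":{"type":"number"}},"dp":{"type":"array","items":{"type":"number"}},"claw":{"type":"number"}}}}},"required":["steps"]}

```bash
mkdir -p pics
cat > h.py <<'E'
import numpy as np, cv2
from workcell import ctrl
def grab(n):
    d=ctrl.get_image(n); np.savez('pics/'+n+'.npz',**{k:np.array(v) for k,v in d.items()}); return d
def load(n): return dict(np.load('pics/'+n+'.npz'))
def cloud(d):
    z=d['range_z'].astype(float); H,W=z.shape; f=H/2/np.tan(np.radians(float(d['fovy']))/2)
    u,v=np.meshgrid(np.arange(W),np.arange(H))
    P=np.stack([(u-d['cx'])/f*z,(v-d['cy'])/f*z,z,np.ones_like(z)],-1)
    w=P@np.linalg.inv(d['camera_from_world']).T
    w=w[...,:3]; w[z==0]=np.nan; return w
def save(img,n): cv2.imwrite('pics/'+n,np.ascontiguousarray(img[...,::-1]))
E
python3 - <<'E'
from h import *
for n in('top','side'):
    d=grab(n); save(d['img'],n+'0.png'); print(d['fovy'],d['cx'],d['cy'],d['camera_from_world'])
print(ctrl.get_obs())
E
```

```text
56.524148067365154 312.44681970159644 194.31591245346846 [[ 2.24964098e-02 -9.99598770e-01  1.72107538e-02  2.47880248e+02]
 [-9.91067881e-01 -2.45612591e-02 -1.31077073e-01  5.87833459e+02]
 [ 1.31447199e-01 -1.41082618e-02 -9.91222776e-01  1.12828129e+03]
 [ 0.00000000e+00  0.00000000e+00  0.00000000e+00  1.00000000e+00]]
45.749346029299716 317.1215065511145 196.22484030445312 [[ 9.82999532e-01 -1.83450949e-01 -7.59409623e-03 -4.93247127e+02]
 [-8.76453177e-02 -4.32489447e-01 -8.97369030e-01  2.38390602e+02]
 [ 1.61338834e-01  8.82778923e-01 -4.41215541e-01  1.10817343e+03]
 [ 0.00000000e+00  0.00000000e+00  0.00000000e+00  1.00000000e+00]]
{'t': 0.1, 'qpos': array([-1.25197669e+00,  4.23768765e-01,  1.63059928e+00,  1.95991933e-06,
        1.08858855e+00, -1.89970757e-02]), 'qvel': array([ 0.00064817, -0.00085449, -0.00121256, -0.00026624, -0.00041981,
        0.0003346 ]), 'joint_torque': array([-8.33890772e-04, -5.45612025e+01, -2.74324876e+01,  6.45134551e-02,
        1.89060322e-02, -5.34204207e-05]), 'ee_pos': array([ 207.01388447, -589.1960952 ,  221.98233159]), 'orientation': array([-1.34945524,  0.95763877, -0.95582411]), 'ft_force': array([-0.46892014, -0.09592505, -0.4440765 ]), 'moment': array([ 0.00618653, -0.01772345, -0.00693345]), 'width': 87.93034235078845}
```

View pics/top0.png

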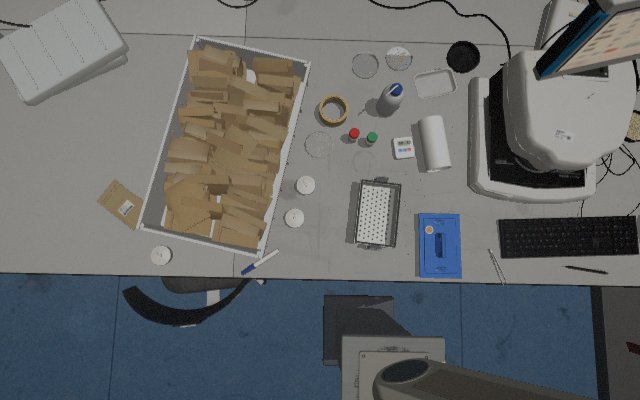

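View pics/side0.png

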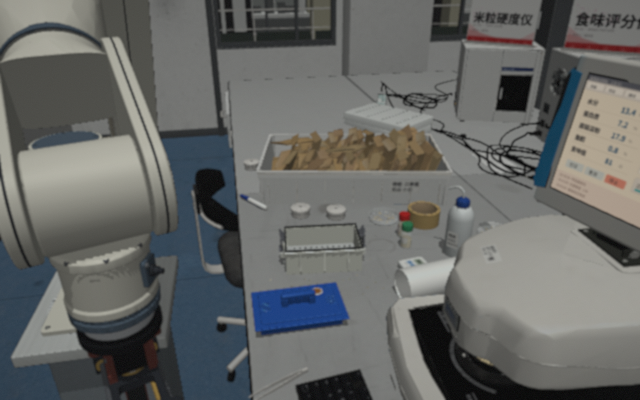

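Top view: the dish candidates are the white round lidded tins at (306,185), (294,218) and (161,255). The box is at (377,213), the lid at (440,245) and the bystanders at about (354..403, 133..150). Next I'll measure each one's distance from the base.

Run:
```python
from h import *
d=load('top'); w=cloud(d)
for (u,v) in [(306,185),(294,218),(161,255)]:
    p=w[v-16:v+17,u-16:u+17].reshape(-1,3)
    print('patch z max',np.nanmax(p[:,2]))
    m=(p[:,2]>22)&(p[:,2]<45); q=p[m]
    c,r=cv2.minEnclosingCircle(q[:,:2].astype(np.float32))
    k=q[q[:,2]>31.5]
    print((u,v),c,r,m.sum(),np.median(q[:,2]),'R',np.hypot(*c),'knob',k.mean(0) if len(k) else None)
img=d['img']
# lid
hsv=cv2.cvtColor(img,cv2.COLOR_RGB2HSV); m=(hsv[...,0]>100)&(hsv[...,0]<125)&(hsv[...,1]>150)
m[:200]=0;m[290:]=0;m[:,:405]=0;m[:,475:]=0
q=w[m]; q=q[~np.isnan(q[:,0])]
print('lid',q.shape,np.percentile(q[:,2],[1,10,50,90,99]))
top=q[(q[:,2]>20)&(q[:,2]<36)]; print(cv2.minAreaRect(top[:,:2].astype(np.float32)))
hd=q[q[:,2]>46]; print('handle',len(hd),hd.mean(0) if len(hd) else 0, cv2.minAreaRect(hd[:,:2].astype(np.float32)))
# box
s=w[165:260,340:415].reshape(-1,3); 
for lo,hi in((60,80),(80,100),(5,20)):
    b=s[(s[:,2]>lo)&(s[:,2]<hi)]; print('box',lo,len(b),cv2.minAreaRect(b[:,:2].astype(np.float32)) if len(b)>3 else 0)
c=cv2.resize(img[160:290,280:480],None,fx=4,fy=4,interpolation=cv2.INTER_CUBIC); save(c,'crop1.png')
c=cv2.resize(img[225:285,131:191],None,fx=6,fy=6,interpolation=cv2.INTER_CUBIC); save(c,'crop2.png')
```

```text
patch z max 37.753906032191935
(306, 185) (612.3771362304688, 284.37664794921875) 29.711957931518555 274 29.880412330635636 R 675.1857780468009 knob [612.14091367 283.41646599  33.11218707]
patch z max 36.77161997921007
(294, 218) (507.79364013671875, 316.3326416015625) 29.621877670288086 285 29.940349613822036 R 598.264758368669 knob [508.05443951 319.10935617  32.99328287]
patch z max 38.49082034704452
(161, 255) (383.3388671875, 722.7091064453125) 30.941240310668945 313 30.20016210440599 R 818.081377147517 knob [384.10013602 720.23834215  33.12521544]
lid (2262, 3) [21.65163533 24.65699448 28.33074543 32.41754697 60.18358882]
((433.4692687988281, -138.5107421875), (195.42166137695312, 129.340576171875), 0.8123599886894226)
handle 119 [ 434.44529512 -137.92883008   57.94848789] ((433.7359924316406, -138.60748291015625), (72.68955993652344, 14.354454040527344), 0.27939045429229736)
box 60 601 ((525.49609375, 62.020729064941406), (128.8268280029297, 210.9910430908203), 83.97167205810547)
box 80 81 ((526.1011352539062, 62.06025695800781), (33.57405471801758, 217.70587158203125), 84.11510467529297)
box 5 2011 ((536.5052490234375, 52.354469299316406), (302.23876953125, 239.4389190673828), 1.2153205871582031)
```

View pics/crop1.png

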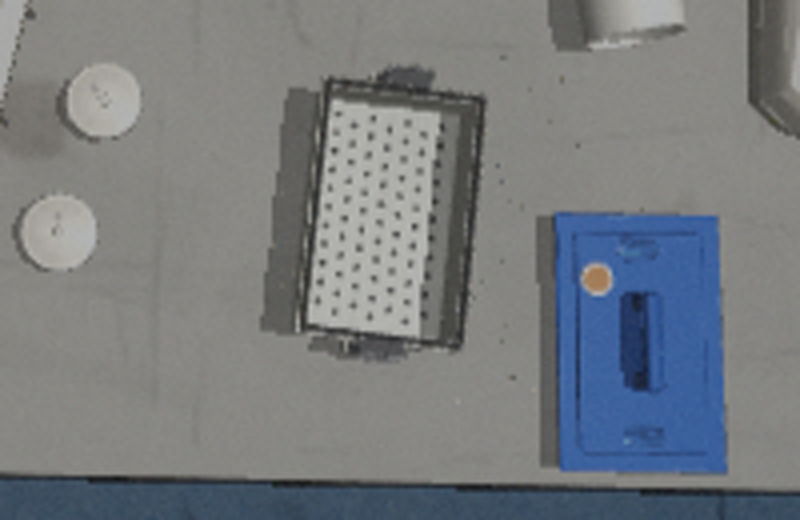

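View pics/crop2.png

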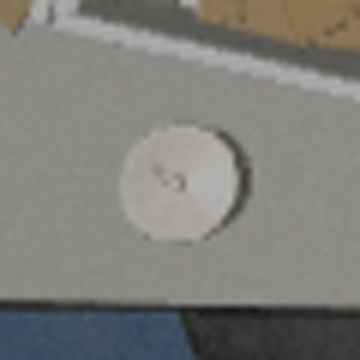

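Run:
```python
from h import *
from scipy.spatial.transform import Rotation as R
o=ctrl.get_obs(); print(R.from_rotvec(o['orientation']).as_matrix().round(3))
d=load('top'); w=cloud(d)
# machine / tray heights, coarse max height map
x,y,z=[w[...,i] for i in range(3)]
for y0 in range(-600,500,100):
    print(y0,[int(np.nanmax(z[(x>=x0)&(x<x0+50)&(y>=y0)&(y<y0+100)],initial=-1)) for x0 in range(200,750,50)])
# box: rim points -> fit, z 62..75
s=w[165:260,340:415].reshape(-1,3); b=s[(s[:,2]>62)&(s[:,2]<75)]
from scipy.optimize import least_squares
def sd(p,q,hx,hy):
    c,si=np.cos(p[2]),np.sin(p[2]); e=q[:,:2]-p[:2]; lx=e[:,0]*c+e[:,1]*si; ly=-e[:,0]*si+e[:,1]*c
    ax,ay=abs(lx)-hx,abs(ly)-hy
    return np.where((ax>0)|(ay>0),np.hypot(np.maximum(ax,0),np.maximum(ay,0)),np.maximum(ax,ay))
r=least_squares(lambda p:sd(p,b,93,58),[525.8,62,-0.1],loss='soft_l1',f_scale=2); print('box',r.x,np.degrees(r.x[2]),np.abs(r.fun).mean(),len(b))
k=s[(s[:,2]>76)&(s[:,2]<100)]
for t in(0,1):
    kk=k[(k[:,0]>525)==bool(t)]; print('catch',kk.mean(0),len(kk))
ds=load('side'); ws=cloud(ds); sel=ws[(abs(ws[...,0]-526)<130)&(abs(ws[...,1]-62)<90)&(ws[...,2]>62)&(ws[...,2]<75)]
r=least_squares(lambda p:sd(p,sel,93,58),[525.8,62,-0.1],loss='soft_l1',f_scale=2); print('box side',r.x,np.degrees(r.x[2]),len(sel))
```

```text
[[ 0.331 -0.     0.943]
 [-0.943  0.001  0.331]
 [-0.001 -1.     0.   ]]
-600 [261, -1, 6, 11, 27, 29, 30, 96, 95, 265, 277]
-500 [-1, -1, 6, 6, 26, 29, 30, 96, 246, 271, 284]
-400 [-1, -1, 8, 15, 27, 29, 29, 96, 238, 267, 283]
-300 [-1, -1, 27, 28, 30, 28, 29, 90, 96, 96, 269]
-200 [624, -1, 31, 60, 62, 64, 34, 6, 7, 82, 82]
-100 [588, -1, 29, 34, 34, 36, 73, 77, 73, 62, 73]
0 [-1, -1, 8, 6, 92, 76, 77, 74, 94, 8, 71]
100 [-1, -1, 7, 7, 75, 75, 75, 73, 73, 6, 6]
200 [-1, -1, 9, 7, 7, 32, 34, 34, 37, 7, 21]
300 [-1, -1, 6, 115, 122, 148, 147, 148, 125, 148, 127]
400 [-1, -1, 19, 125, 125, 149, 150, 171, 179, 173, 174]
box [ 5.26026619e+02  6.33705343e+01 -1.02369792e-01] -5.865357043627576 2.2746935724385398 534
catch [426.0830422   70.17310198  84.3198853 ] 54
catch [626.88337879  50.56403632  84.29234164] 59
box side [ 5.26098207e+02  5.80842973e+01 -9.85070504e-02] -5.644038242547328 758
```

Run:
```python
from h import *
w=cloud(load('top')).reshape(-1,3); ws=cloud(load('side')).reshape(-1,3)
for x0 in range(380,660,40):
    for q in(w,ws):
        m=(q[:,0]>=x0)&(q[:,0]<x0+40)&(q[:,1]>250)&(q[:,1]<500)&(q[:,2]>60)&(q[:,2]<260)
        if m.sum()>5: print(x0,np.percentile(q[m,1],1).round(),q[m,2].max().round(),end=' | ')
    print()
q=ws[(abs(ws[:,0]-508)<40)&(abs(ws[:,1]-316)<40)&(ws[:,2]>22)&(ws[:,2]<45)]
print(cv2.minEnclosingCircle(q[:,:2].astype(np.float32)),len(q))
ql=ws[(abs(ws[:,0]-433)<115)&(abs(ws[:,1]+138)<80)&(ws[:,2]>22)&(ws[:,2]<65)]
print('lid side',cv2.minAreaRect(ql[(ql[:,2]<36),:2].astype(np.float32)),cv2.minAreaRect(ql[(ql[:,2]>46),:2].astype(np.float32)))
```

```text
380 397.0 125.0 | 380 391.0 122.0 | 
420 388.0 127.0 | 420 381.0 124.0 | 
460 380.0 149.0 | 460 374.0 146.0 | 
500 373.0 149.0 | 500 368.0 147.0 | 
540 363.0 150.0 | 540 358.0 146.0 | 
580 356.0 179.0 | 580 350.0 177.0 | 
620 348.0 156.0 | 620 341.0 152.0 | 
((508.4650573730469, 311.84100341796875), 32.559974670410156) 167
lid side ((433.7503662109375, -140.34307861328125), (200.4350128173828, 135.7328338623047), 0.1533680260181427) ((433.8504333496094, -142.1508331298828), (75.87507629394531, 16.07211685180664), 0.210203155875206)
```

Request:
jog_arm(steps=[{"turn":[0,0,0.06],"dp":[1,1,0],"claw":1},{"turn":[0,0,0.06],"dp":[1,1,0],"claw":1},{"turn":[0,0,0.06],"dp":[1,1,0],"claw":1}])

```text
t: 0.35
ee_pos: [287.8, -507.2, 221.4]
orientation: [-1.412, 0.813, -0.809]
ft_force: [1.2, -0.7, 0.4]
width: 87.5
```

Request:
jog_arm(steps=[{"turn":[0,0,0.06],"dp":[1,1,0],"claw":1},{"turn":[0,0,0.06],"dp":[1,1,0],"claw":1},{"turn":[0,0,0.06],"dp":[1,1,0],"claw":1}])

```text
t: 0.6
ee_pos: [369.1, -424.8, 221.0]
orientation: [-1.464, 0.666, -0.661]
ft_force: [0.5, 0.0, -0.2]
width: 87.6
```

Request:
jog_arm(steps=[{"turn":[0,0,0.06],"dp":[0.6,1,0],"claw":1},{"turn":[0,0,0.06],"dp":[0.6,1,0],"claw":1},{"turn":[0,0,0.06],"dp":[0.6,1,0],"claw":1}])

```text
t: 0.85
ee_pos: [418.6, -340.6, 220.6]
orientation: [-1.505, 0.516, -0.509]
ft_force: [-0.0, 0.1, -0.6]
width: 87.9
```

Request:
jog_arm(steps=[{"turn":[0,0,0.06],"dp":[0,1,0],"claw":1},{"turn":[0,0,0.06],"dp":[0,1,0],"claw":1}])

```text
t: 1.02
ee_pos: [418.9, -260.8, 220.3]
orientation: [-1.537, 0.366, -0.358]
ft_force: [1.5, 0.7, 0.5]
width: 87.9
```

Request:
jog_arm(steps=[{"turn":[0,0,0.06],"dp":[0,1,0],"claw":1},{"turn":[0,0,0.06],"dp":[0,1,0],"claw":1}])

```text
t: 1.18
ee_pos: [418.2, -179.2, 220.0]
orientation: [-1.557, 0.216, -0.207]
ft_force: [1.0, 0.4, -0.3]
width: 87.8
```

Request:
jog_arm(steps=[{"turn":[0,0,0],"dp":[0,1,0],"claw":1},{"turn":[0,0,0],"dp":[0,1,0],"claw":1}])

```text
t: 1.35
ee_pos: [417.6, -97.7, 220.0]
orientation: [-1.557, 0.217, -0.207]
ft_force: [0.8, -0.0, -0.1]
width: 87.8
```

Request:
jog_arm(steps=[{"turn":[0,0,0],"dp":[0,1,0],"claw":1},{"turn":[0,0,0],"dp":[0,1,0],"claw":1}])

```text
t: 1.52
ee_pos: [417.1, -16.2, 220.0]
orientation: [-1.557, 0.218, -0.209]
ft_force: [0.8, -0.2, 0.9]
width: 88.3
```

Request:
jog_arm(steps=[{"turn":[0,0,0],"dp":[0.3,1,0],"claw":1},{"turn":[0,0,0],"dp":[0.3,1,0],"claw":1}])

```text
t: 1.68
ee_pos: [440.2, 64.0, 220.1]
orientation: [-1.557, 0.219, -0.21]
ft_force: [1.1, -0.5, 0.1]
width: 88.0
```

Request:
jog_arm(steps=[{"turn":[0,0,0],"dp":[0.3,1,0],"claw":1},{"turn":[0,0,0],"dp":[0.3,1,0],"claw":1}])

```text
t: 1.85
ee_pos: [463.9, 144.3, 220.2]
orientation: [-1.558, 0.219, -0.211]
ft_force: [1.3, -0.6, 0.3]
width: 87.9
```

Request:
jog_arm(steps=[{"turn":[0,0,0.02],"dp":[0.3,1,0],"claw":1},{"turn":[0,0,0.02],"dp":[0.3,1,0],"claw":1}])

```text
t: 2.02
ee_pos: [487.6, 224.2, 220.0]
orientation: [-1.563, 0.168, -0.16]
ft_force: [1.4, -0.3, -0.7]
width: 87.8
```

Request:
jog_arm(steps=[{"turn":[0,0,0],"dp":[0.25,1,0],"claw":1},{"turn":[0,0,0],"dp":[0.25,1,0],"claw":1},{"turn":[0,0,0],"dp":[0.25,1,-0.5],"claw":1},{"turn":[0,0,0],"dp":[0.25,1,-1],"claw":1},{"turn":[0,0,0],"dp":[0.25,1,-1],"claw":1}])

```text
t: 2.43
ee_pos: [503.2, 302.2, 132.9]
orientation: [-1.57, 0.176, -0.152]
ft_force: [-0.9, -1.3, -0.6]
width: 87.8
```

Run:
```python
from h import *
from scipy.spatial.transform import Rotation as R
for n in('top','side'):
    d=grab(n); o=ctrl.get_obs(); 
    f=200/np.tan(np.radians(float(d['fovy']))/2); T=d['camera_from_world']
    M=R.from_rotvec(o['orientation']).as_matrix(); img=d['img'].copy()
    us=[]
    for off in((0,0,0),(-44,0,0),(44,0,0),(44,-19,0)):
        p=o['ee_pos']+M@np.array(off,float); c=T[:3,:3]@p+T[:3,3]; u=(d['cx']+f*c[0]/c[2],d['cy']+f*c[1]/c[2]); us.append(u)
    u0=np.array(us[0]); a=(u0-[50,50]).astype(int); cr=cv2.resize(img[a[1]:a[1]+90,a[0]:a[0]+110],None,fx=7,fy=6,interpolation=cv2.INTER_CUBIC)
    cr=cv2.resize(img[a[1]:a[1]+85,a[0]:a[0]+110],None,fx=7,fy=7,interpolation=cv2.INTER_CUBIC)
    for u in us: cv2.circle(cr,tuple(int(k) for k in ((np.array(u)-a+.5)*7)),3,(255,0,0),-1)
    save(cr,n+'1.png')
print(o['ee_pos'],M.round(3))
```

```text
[506.6457853  303.31846533 139.01328759] [[ 0.978 -0.009  0.208]
 [-0.208  0.     0.978]
 [-0.008 -1.    -0.001]]
```

View pics/top1.png

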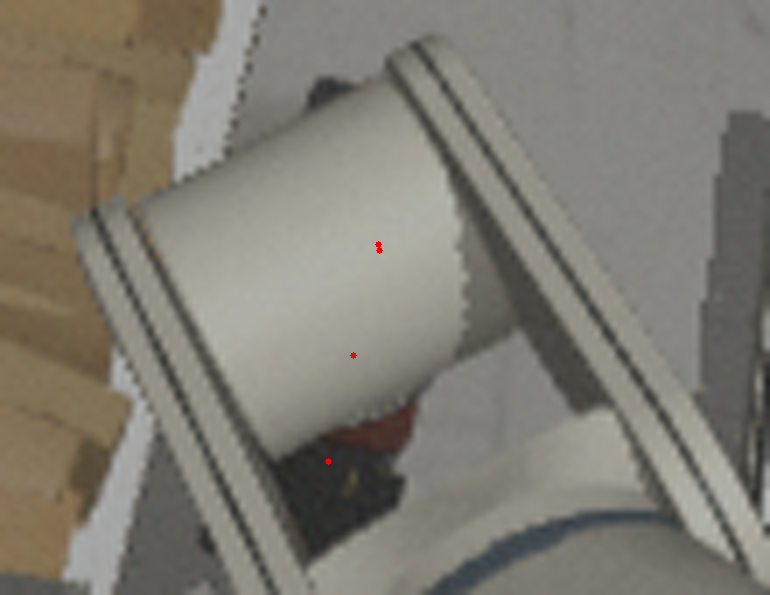

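View pics/side1.png

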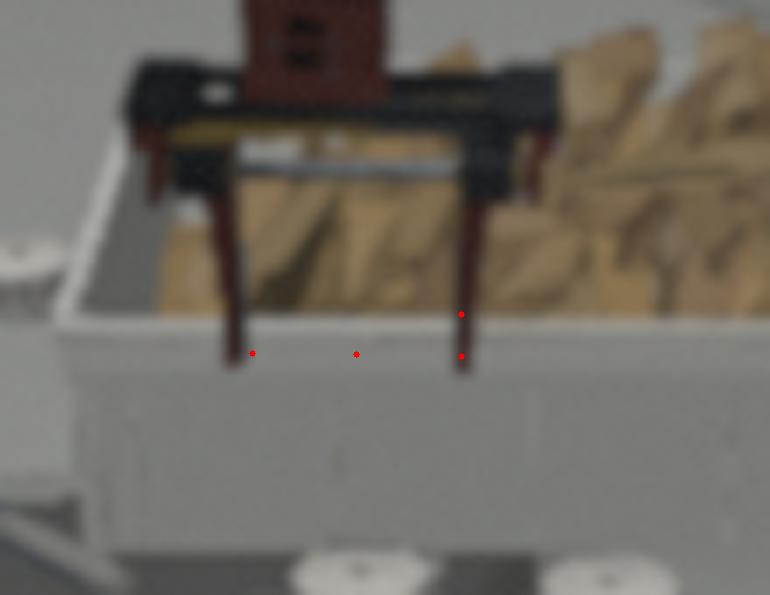

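```bash
cat > tip.py <<'E'
from h import *
import sys
from scipy.spatial.transform import Rotation as R
def tip(name,n='side'):
    o=ctrl.get_obs(); d=grab(n)
    f=200/np.tan(np.radians(float(d['fovy']))/2); T=d['camera_from_world']
    M=R.from_rotvec(o['orientation']).as_matrix(); img=d['img'].copy(); us=[]
    h=o['width']/2
    for off in((0,0,0),(-h,0,0),(h,0,0)):
        p=o['ee_pos']+M@np.array(off,float); c=T[:3,:3]@p+T[:3,3]; us.append((d['cx']+f*c[0]/c[2],d['cy']+f*c[1]/c[2]))
    a=np.clip((np.array(us[0])-[55,45]).astype(int),0,None); cr=cv2.resize(img[a[1]:a[1]+85,a[0]:a[0]+110],None,fx=7,fy=7,interpolation=cv2.INTER_CUBIC)
    for u in us: cv2.circle(cr,tuple(int(k) for k in ((np.array(u)-a+.5)*7)),3,(255,0,0),-1)
    save(cr,name); print(o['t'],o['ee_pos'].round(1),'yaw',np.degrees(np.arctan2(M[1,0],M[0,0])).round(2),'down',M[:,1].round(3),'F',o['ft_force'].round(1),'w',round(o['width'],1), us[0])
    w=cloud(d); e=o['ee_pos']
    for s in(-1,1):
        p=e+M@np.array([s*(h+4),-15,0]); m=np.linalg.norm(w-p,axis=-1)<18
        m&=abs((w-p)@M[:,1])<14
        if m.sum()>3: q=(w[m]-e)@M; print('finger',s,m.sum(),'tool x,y,z med',np.median(q,0).round(1))
if __name__=='__main__': tip(sys.argv[1],*sys.argv[2:])
E
python3 tip.py side2.png
```

```text
2.5333 [506.6 303.3 139. ] yaw -12.02 down [-0.009  0.    -1.   ] F [ 0.5 -0.1 -0. ] w 87.6 (np.float64(299.496891984599), np.float64(175.1956111262565))
finger -1 23 tool x,y,z med [-47.3 -15.2 -10.8]
finger 1 24 tool x,y,z med [ 49.  -16.3 -12. ]
```

View pics/side2.png

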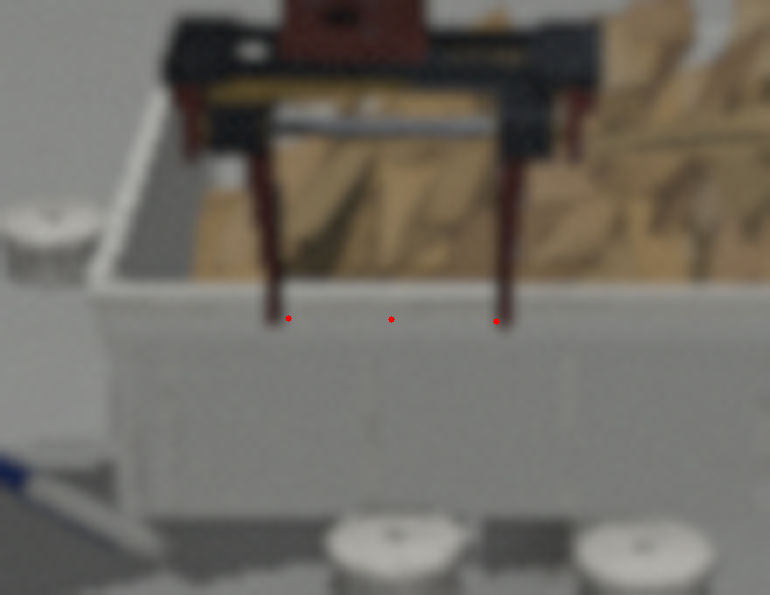

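Request:
jog_arm(steps=[{"turn":[0,-0.003,0],"dp":[0.02,0.14,0],"claw":1},{"turn":[0,-0.003,0],"dp":[0.02,0.14,-0.4],"claw":1},{"turn":[0,-0.003,0],"dp":[0.02,0.14,-0.8],"claw":1},{"turn":[0,-0.003,0],"dp":[0.02,0.14,-1],"claw":1},{"turn":[0,-0.003,0],"dp":[0.02,0.14,-1],"claw":1},{"turn":[0,-0.003,0],"dp":[0.02,0.14,-1],"claw":1}])

```text
t: 3.08
ee_pos: [510.7, 315.8, 62.5]
orientation: [-1.56, 0.161, -0.17]
ft_force: [0.4, 0.9, 0.4]
width: 88.0
```

```bash
python3 tip.py side3.png
```

```text
3.0833 [510.7 315.8  62.5] yaw -12.07 down [ 0.006  0.003 -1.   ] F [0.4 0.9 0.4] w 88.0 (np.float64(300.8039042441855), np.float64(196.5343881710609))
finger -1 27 tool x,y,z med [-47.1 -16.4 -10. ]
finger 1 23 tool x,y,z med [ 49.8 -14.7 -11. ]
```

View pics/side3.png

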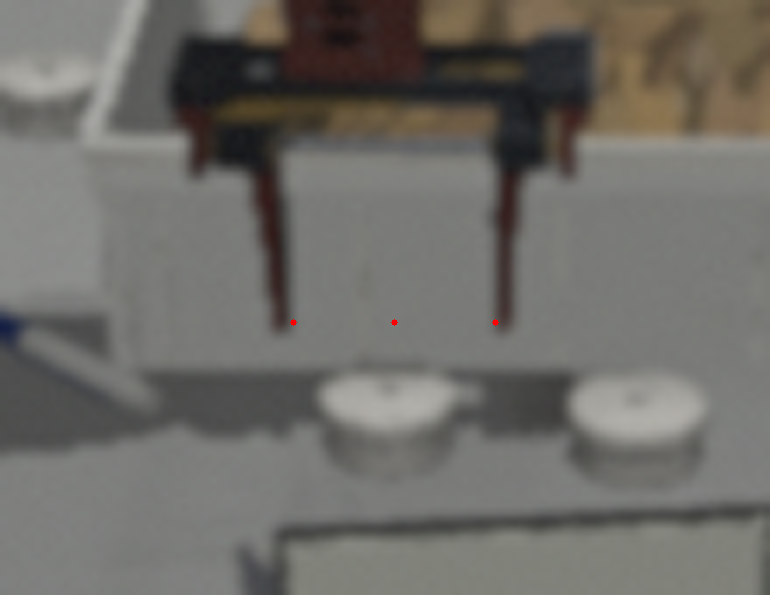

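Request:
jog_arm(steps=[{"turn":[0,0,0],"dp":[-0.03,-0.015,-0.3],"claw":1},{"turn":[0,0,0],"dp":[-0.03,-0.015,-0.5],"claw":1},{"turn":[0,0,0],"dp":[-0.03,-0.015,-0.67],"claw":1},{"turn":[0,0,0],"dp":[-0.03,-0.015,-0.67],"claw":1},{"turn":[0,0,0],"dp":[-0.03,-0.015,-0.67],"claw":1},{"turn":[0,0,0],"dp":[-0.03,-0.015,-0.67],"claw":1}])

```text
t: 3.63
ee_pos: [509.8, 315.5, 10.9]
orientation: [-1.558, 0.158, -0.172]
ft_force: [-0.4, 0.9, -0.4]
width: 87.7
```

```bash
python3 tip.py side4.png
```

```text
3.6333 [509.8 315.5  10.9] yaw -12.06 down [ 0.009  0.005 -1.   ] F [-0.4  0.9 -0.4] w 87.7 (np.float64(300.9080285633921), np.float64(211.59078444829638))
finger -1 24 tool x,y,z med [-47.2 -14.  -10.2]
finger 1 24 tool x,y,z med [ 50.1 -17.2 -10.3]
```

View pics/side4.png

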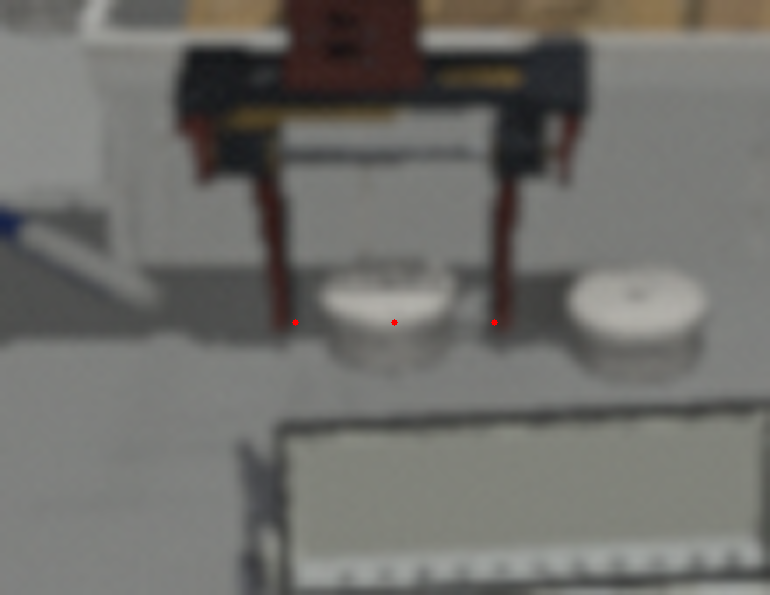

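Request:
jog_arm(steps=[{"turn":[-0.0015,0.003,0],"dp":[-0.015,-0.01,-0.025],"claw":1},{"turn":[-0.0015,0.003,0],"dp":[-0.015,-0.01,-0.025],"claw":1},{"turn":[-0.0015,0.003,0],"dp":[-0.015,-0.01,-0.025],"claw":0},{"turn":[-0.0015,0.003,0],"dp":[-0.015,-0.01,-0.025],"claw":0},{"turn":[-0.0015,0.003,0],"dp":[-0.015,-0.01,-0.025],"claw":0},{"turn":[-0.0015,0.003,0],"dp":[-0.015,-0.01,-0.025],"claw":0},{"turn":[-0.0015,0.003,0],"dp":[-0.015,-0.01,-0.025],"claw":0},{"turn":[-0.0015,0.003,0],"dp":[-0.015,-0.01,-0.025],"claw":0},{"turn":[-0.0015,0.003,0],"dp":[-0.015,-0.01,-0.025],"claw":0},{"turn":[-0.0015,0.003,0],"dp":[-0.015,-0.01,-0.025],"claw":0}])

```text
t: 4.52
ee_pos: [508.6, 314.7, 9.0]
orientation: [-1.564, 0.165, -0.165]
ft_force: [-0.1, 0.1, 1.3]
width: 58.6
```

```bash
python3 tip.py side5.png
```

```text
4.5167 [508.6 314.7   9. ] yaw -12.06 down [-0.     0.001 -1.   ] F [-0.1  0.1  1.3] w 58.6 (np.float64(300.5800568309055), np.float64(212.30202594070073))
finger -1 49 tool x,y,z med [-30.8 -18.6  -9.2]
finger 1 45 tool x,y,z med [ 29.6 -16.9  -9.5]
```

View pics/side5.png

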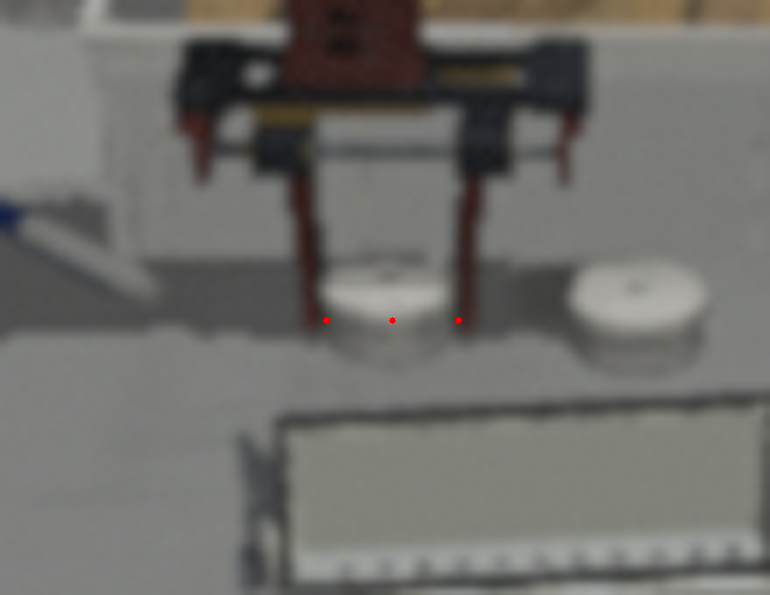

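Request:
jog_arm(steps=[{"turn":[0,0,0],"dp":[0,0,0.1],"claw":0},{"turn":[0,0,0],"dp":[0,0,0.3],"claw":0},{"turn":[0,0,0],"dp":[0,0,0.55],"claw":0},{"turn":[0,0,0],"dp":[0,0,0.8],"claw":0},{"turn":[0,0,0],"dp":[0,0,0.95],"claw":0},{"turn":[0,0,0],"dp":[0,0,1],"claw":0}])

```text
t: 5.07
ee_pos: [509.8, 315.4, 91.5]
orientation: [-1.562, 0.163, -0.167]
ft_force: [0.2, 0.4, 0.2]
width: 58.6
```

```bash
python3 tip.py side6.png
```

```text
5.0667 [509.8 315.4  91.5] yaw -12.06 down [ 0.003  0.002 -1.   ] F [0.2 0.4 0.2] w 58.6 (np.float64(300.3119371910828), np.float64(187.99804406251403))
finger -1 40 tool x,y,z med [-29.9 -18.6 -10.1]
finger 1 49 tool x,y,z med [ 30.  -18.3  -7.5]
```

View pics/side6.png

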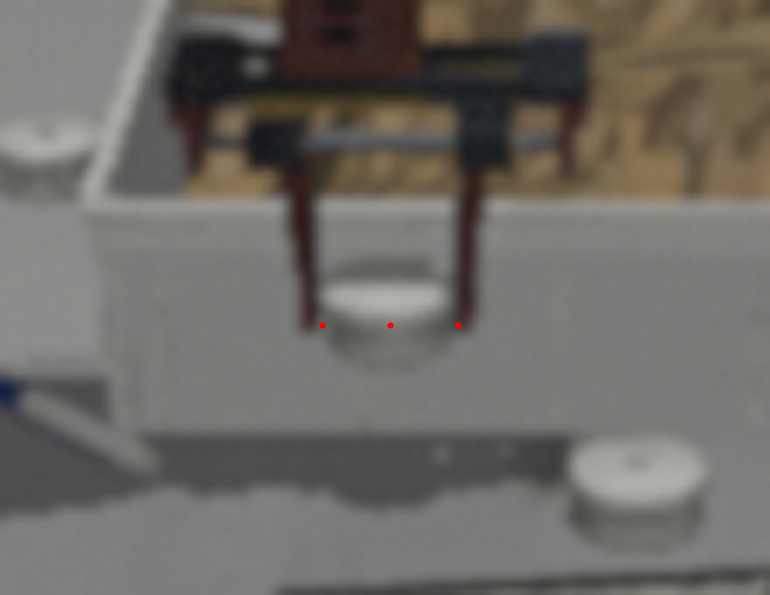

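Dish held level at (385,300) in the crop. Next I lift it clear and carry it to the box.

Request:
jog_arm(steps=[{"turn":[0,0,0],"dp":[0,-0.1,0.25],"claw":0},{"turn":[0,0,0.005],"dp":[0,-0.3,0.5],"claw":0},{"turn":[0,0,0.01],"dp":[0,-0.6,0.6],"claw":0},{"turn":[0,0,0.015],"dp":[0,-0.85,0.6],"claw":0},{"turn":[0,0,0.015],"dp":[0,-1,0.6],"claw":0}])

```text
t: 5.53
ee_pos: [509.1, 233.6, 138.8]
orientation: [-1.565, 0.127, -0.13]
ft_force: [-0.9, -0.5, -1.2]
width: 58.4
```

Request:
jog_arm(steps=[{"turn":[0,0,0],"dp":[0,-0.3,0],"claw":0},{"turn":[0,0,0.01],"dp":[0.05,-0.65,0],"claw":0},{"turn":[0,0,0.015],"dp":[0.1,-1,0],"claw":0}])

```text
t: 5.78
ee_pos: [516.3, 152.6, 137.7]
orientation: [-1.567, 0.09, -0.09]
ft_force: [0.0, -0.2, -0.7]
width: 58.4
```

Request:
jog_arm(steps=[{"turn":[0,0,0],"dp":[0,-0.3,0],"claw":0},{"turn":[0,0,0],"dp":[0.05,-0.6,0],"claw":0},{"turn":[0,0,0],"dp":[0.1,-0.85,0],"claw":0},{"turn":[0,0,0],"dp":[0.1,-1,0],"claw":0},{"turn":[0,0,0],"dp":[0.1,-1,0],"claw":0}])

```text
t: 6.2
ee_pos: [523.7, 70.9, 136.8]
orientation: [-1.568, 0.093, -0.091]
ft_force: [-0.5, -0.9, -0.9]
width: 58.3
```

```bash
python3 tip.py side7.png
```

```text
6.2 [523.7  70.9 136.8] yaw -6.72 down [-0.002  0.001 -1.   ] F [-0.5 -0.9 -0.9] w 58.3 (np.float64(320.114597907258), np.float64(211.71207540531717))
finger -1 63 tool x,y,z med [-30.8 -18.7  -9.7]
finger 1 66 tool x,y,z med [ 29.6 -18.5  -9.6]
```

View pics/side7.png

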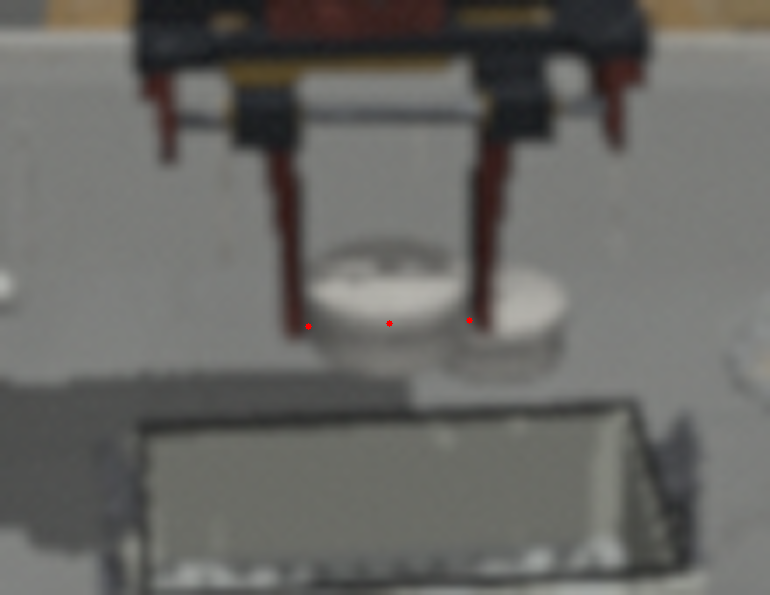

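Request:
jog_arm(steps=[{"turn":[0,0,0.005],"dp":[0.03,-0.12,0],"claw":0},{"turn":[0,0,0.005],"dp":[0.03,-0.12,-0.2],"claw":0},{"turn":[0,0,0.005],"dp":[0.03,-0.12,-0.5],"claw":0},{"turn":[0,0,0.005],"dp":[0.03,-0.12,-0.75],"claw":0},{"turn":[0,0,0.005],"dp":[0.03,-0.12,-0.95],"claw":0},{"turn":[0,0,0.005],"dp":[0.03,-0.12,-1],"claw":0},{"turn":[0,0,0.005],"dp":[0.03,-0.12,-1],"claw":0}])

```text
t: 6.83
ee_pos: [525.0, 63.4, 55.7]
orientation: [-1.568, 0.082, -0.075]
ft_force: [-0.2, -0.6, 0.5]
width: 58.3
```

```bash
python3 tip.py side8.png
```

```text
6.8333 [525.   63.4  55.7] yaw -5.74 down [-0.004  0.001 -1.   ] F [-0.2 -0.6  0.5] w 58.3 (np.float64(321.3057972919373), np.float64(240.73287471288393))
finger -1 64 tool x,y,z med [-28.5 -18.1  -9.7]
finger 1 61 tool x,y,z med [ 29.3 -19.2  -9.3]
```

View pics/side8.png

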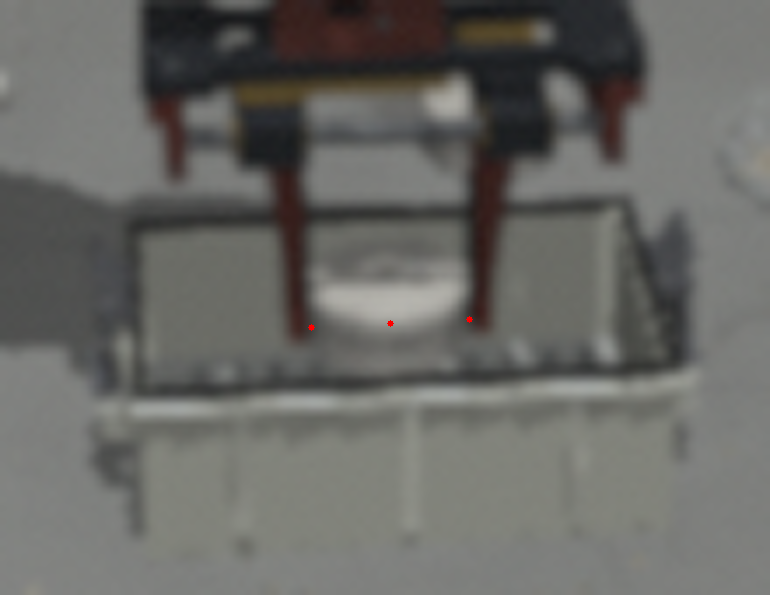

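Request:
jog_arm(steps=[{"turn":[0,-0.001,0],"dp":[0,-0.02,-0.1],"claw":0},{"turn":[0,-0.001,0],"dp":[0,-0.02,-0.22],"claw":0},{"turn":[0,-0.001,0],"dp":[0,-0.02,-0.32],"claw":0},{"turn":[0,-0.001,0],"dp":[0,-0.02,-0.38],"claw":0},{"turn":[0,-0.001,0],"dp":[0,-0.02,-0.41],"claw":0},{"turn":[0,-0.001,0],"dp":[0,-0.02,-0.42],"claw":0},{"turn":[0,-0.001,0],"dp":[0,-0.02,-0.42],"claw":0}])

```text
t: 7.47
ee_pos: [525.8, 61.6, 22.9]
orientation: [-1.568, 0.079, -0.079]
ft_force: [-0.3, 0.0, -1.0]
width: 58.5
```

Request:
jog_arm(steps=[{"turn":[0,0,0],"dp":[0,0,-0.015],"claw":0},{"turn":[0,0,0],"dp":[0,0,-0.025],"claw":0},{"turn":[0,0,0],"dp":[0,0,-0.03],"claw":0},{"turn":[0,0,0],"dp":[0,0,-0.03],"claw":0}])

```text
t: 7.8
ee_pos: [526.0, 61.6, 20.9]
orientation: [-1.568, 0.078, -0.079]
ft_force: [-0.4, -0.5, 3.7]
width: 58.4
```

Request:
jog_arm(steps=[{"turn":[0,0,0],"dp":[0,0,0],"claw":0.95},{"turn":[0,0,0],"dp":[0,0,0],"claw":0.95},{"turn":[0,0,0],"dp":[0,0,0],"claw":0.95},{"turn":[0,0,0],"dp":[0,0,0],"claw":0.95},{"turn":[0,0,0],"dp":[0,0,0],"claw":0.95},{"turn":[0,0,0],"dp":[0,0,0.3],"claw":0.95},{"turn":[0,0,0],"dp":[0,0,0.65],"claw":0.95},{"turn":[0,0,0],"dp":[0,0,1],"claw":0.95},{"turn":[0,0,0],"dp":[0,0,1],"claw":0.95}])

```text
t: 8.55
ee_pos: [529.0, 62.0, 105.3]
orientation: [-1.567, 0.073, -0.085]
ft_force: [0.9, -0.1, -0.5]
width: 83.7
```

Request:
jog_arm(steps=[{"turn":[0,0,0],"dp":[0,-0.2,0.5],"claw":1},{"turn":[0,0,-0.04],"dp":[-0.5,-0.5,1],"claw":1},{"turn":[0,0,-0.08],"dp":[-0.7,-1,1],"claw":1},{"turn":[0,0,-0.11],"dp":[-0.7,-1,1],"claw":1}])

```text
t: 8.88
ee_pos: [471.5, -19.6, 186.6]
orientation: [-1.541, 0.347, -0.362]
ft_force: [0.5, -0.3, -0.2]
width: 87.7
```

Request:
jog_arm(steps=[{"turn":[0,0,-0.04],"dp":[-0.3,-0.5,0],"claw":1},{"turn":[0,0,-0.08],"dp":[-0.4,-1,0],"claw":1},{"turn":[0,0,-0.12],"dp":[-0.4,-1,0],"claw":1}])

```text
t: 9.13
ee_pos: [437.4, -103.4, 186.4]
orientation: [-1.474, 0.641, -0.656]
ft_force: [-0.5, 0.3, -1.1]
width: 87.8
```

```bash
python3 tip.py side9.png
python3 - <<'E'
from h import *
d=grab('top'); img=d['img']; save(cv2.resize(img[150:290,300:480],None,fx=4,fy=4,interpolation=cv2.INTER_CUBIC),'top9.png')
E
```

```text
9.1333 [ 437.4 -103.4  186.4] yaw -47.55 down [ 0.008 -0.006 -1.   ] F [-0.5  0.3 -1.1] w 87.8 (np.float64(295.5542695557748), np.float64(232.76795328184687))
finger -1 109 tool x,y,z med [-44.  -16.1  -6.3]
finger 1 105 tool x,y,z med [ 52.9 -15.3  -5.4]
```

View pics/top9.png

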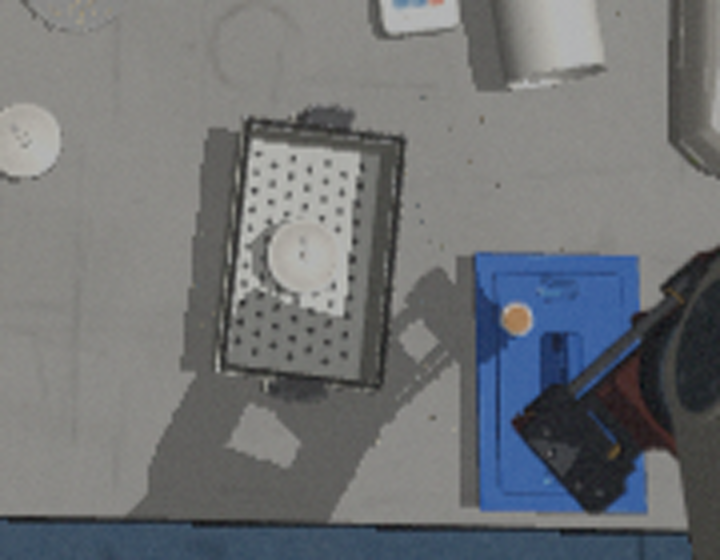

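Run:
```python
from h import *
d=load('side'); save(cv2.resize(d['img'][200:345,220:380],None,fx=4.5,fy=4,interpolation=cv2.INTER_CUBIC),'side9b.png')
```

```text
(no output)
```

View pics/side9b.png

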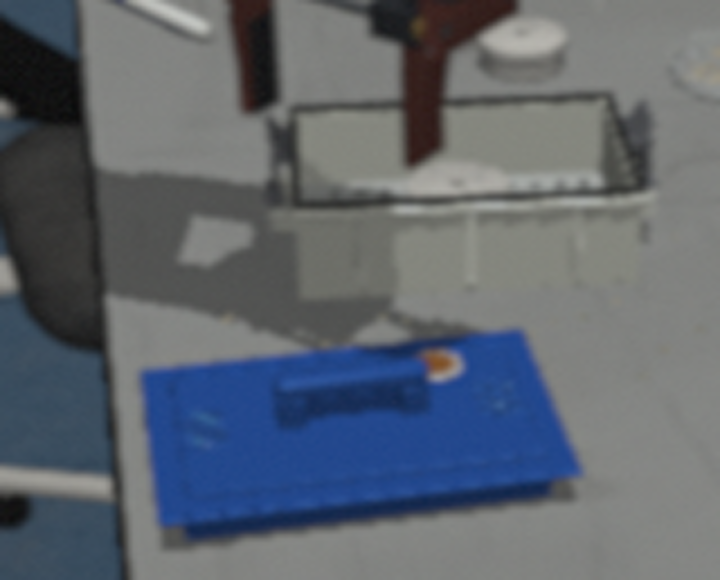

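```bash
cat > fit.py <<'E'
from h import *
from scipy.optimize import least_squares
def plane(d,uv,z):
    f=200/np.tan(np.radians(float(d['fovy']))/2); T=np.linalg.inv(d['camera_from_world'])
    r=np.c_[(uv[:,0]-d['cx'])/f,(uv[:,1]-d['cy'])/f,np.ones(len(uv))]@T[:3,:3].T; o=T[:3,3]
    return o+r*((z-o[2])/r[:,2])[:,None]
def sd(p,q,hx,hy):
    c,si=np.cos(p[2]),np.sin(p[2]); e=q[:,:2]-p[:2]; lx=e[:,0]*c+e[:,1]*si; ly=-e[:,0]*si+e[:,1]*c
    ax,ay=abs(lx)-hx,abs(ly)-hy
    return np.where((ax>0)|(ay>0),np.hypot(np.maximum(ax,0),np.maximum(ay,0)),np.maximum(ax,ay))
def ring(d,p0,hx,hy,z,thr,gate=7):
    g=cv2.cvtColor(d['img'],cv2.COLOR_RGB2GRAY); vv,uu=np.where(g<thr); q=plane(d,np.c_[uu,vv].astype(float),z)
    p=np.array(p0)
    for k in range(5):
        m=abs(sd(p,q,hx,hy))<gate; 
        p=least_squares(lambda t:sd(t,q[m],hx,hy),p,loss='soft_l1',f_scale=1).x
    return p,m.sum(),abs(sd(p,q[m],hx,hy)).mean()
E
python3 - <<'E'
from fit import *
for n in('top','side'):
    d=load(n)
    for thr in(50,70):
        print(n,thr,ring(d,[526,61,-0.1],93,58,70,thr))
w=cloud(load('top')); m=(abs(w[...,0]-526)<35)&(abs(w[...,1]-61.5)<35)&(w[...,2]>36)&(w[...,2]<50)
q=w[m]; print('dish top',cv2.minEnclosingCircle(q[:,:2].astype(np.float32)),q.mean(0),m.sum())
# blue top edges of lid, side cam
E
```

```text
top 50 (array([ 5.25537520e+02,  6.18183893e+01, -9.61184660e-02]), np.int64(61), np.float64(1.1882169454678218))
top 70 (array([ 5.25901950e+02,  6.29198713e+01, -1.00297926e-01]), np.int64(282), np.float64(1.964865532811189))
side 50 (array([5.24907534e+02, 6.29571322e+01, 6.98772001e-02]), np.int64(26), np.float64(2.900401086467438))
side 70 (array([ 5.25763497e+02,  6.06517262e+01, -7.66766476e-02]), np.int64(165), np.float64(2.6633623919067695))
dish top ((525.1932983398438, 63.5230598449707), 29.932321548461914) [525.04856812  63.48645811  41.4276028 ] 287
```

Request:
jog_arm(steps=[{"turn":[0,0,-0.04],"dp":[-0.04,-0.46,0],"claw":1},{"turn":[0,0,-0.08],"dp":[-0.04,-0.46,0],"claw":1},{"turn":[0,0,-0.12],"dp":[-0.04,-0.46,0],"claw":1},{"turn":[0,0,-0.16],"dp":[-0.04,-0.46,-0.3],"claw":1},{"turn":[0,0,-0.2],"dp":[-0.04,-0.46,-0.6],"claw":1},{"turn":[0,0,-0.234],"dp":[-0.04,-0.46,-0.9],"claw":1},{"turn":[0,0,-0.234],"dp":[-0.04,-0.46,-1],"claw":1},{"turn":[0,0,-0.234],"dp":[-0.04,-0.46,-1],"claw":1}])

```text
t: 9.9
ee_pos: [434.4, -136.6, 104.3]
orientation: [-1.224, 1.194, -1.201]
ft_force: [0.8, 0.1, -0.7]
width: 87.9
```

```bash
python3 tip.py side10.png
```

```text
9.9 [ 434.4 -136.6  104.3] yaw -89.02 down [-0.001 -0.007 -1.   ] F [ 0.8  0.1 -0.7] w 87.9 (np.float64(297.4457794377098), np.float64(273.89290366374564))
finger 1 128 tool x,y,z med [ 53.3 -14.3  -1. ]
```

View pics/side10.png

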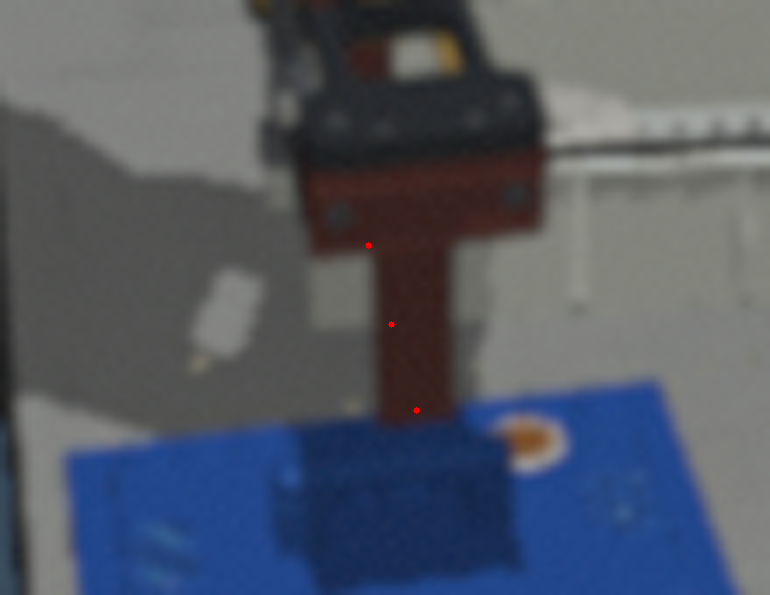

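Request:
jog_arm(steps=[{"turn":[0.002,0,-0.004],"dp":[0,-0.045,-0.2],"claw":1},{"turn":[0.002,0,-0.004],"dp":[0,-0.045,-0.5],"claw":1},{"turn":[0.002,0,-0.004],"dp":[0,-0.045,-0.7],"claw":1},{"turn":[0.002,0,-0.004],"dp":[0,-0.045,-0.8],"claw":1},{"turn":[0.002,0,-0.004],"dp":[0,-0.045,-0.85],"claw":1},{"turn":[0.002,0,-0.004],"dp":[0,-0.045,-0.85],"claw":0.5},{"turn":[0.002,0,-0.004],"dp":[0,-0.045,-0.85],"claw":0.5},{"turn":[0.002,0,-0.004],"dp":[0,-0.045,-0.85],"claw":0.5}])

```text
t: 10.62
ee_pos: [436.1, -140.8, 38.6]
orientation: [-1.212, 1.203, -1.209]
ft_force: [-0.2, -0.9, 0.3]
width: 71.3
```

```bash
python3 tip.py side11.png
```

```text
10.6167 [ 436.1 -140.8   38.6] yaw -89.72 down [ 0.002 -0.002 -1.   ] F [-0.2 -0.9  0.3] w 71.3 (np.float64(299.2921082584383), np.float64(299.71487725925476))
finger 1 109 tool x,y,z med [ 44.9 -15.6  -0.9]
```

View pics/side11.png

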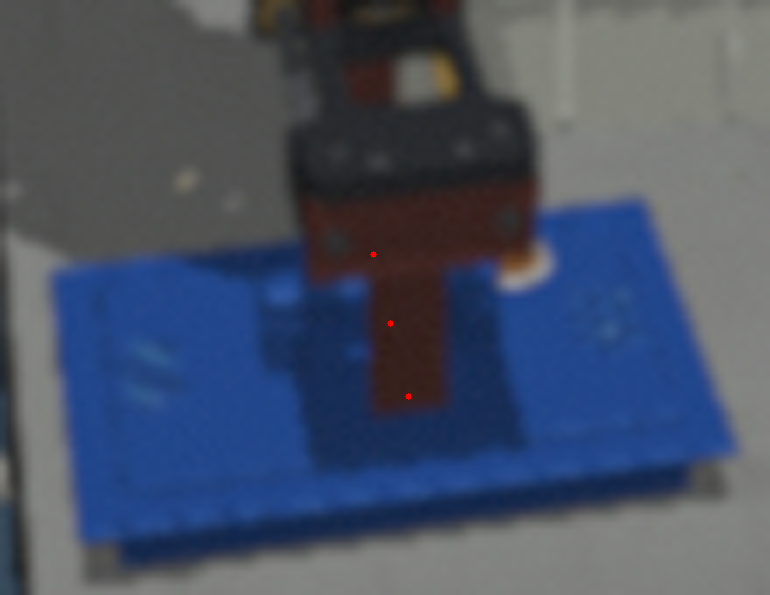

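Request:
jog_arm(steps=[{"turn":[0,0,0],"dp":[-0.02,0.005,-0.035],"claw":0.4},{"turn":[0,0,0],"dp":[-0.02,0.005,-0.035],"claw":0.3},{"turn":[0,0,0],"dp":[-0.02,0.005,-0.035],"claw":0},{"turn":[0,0,0],"dp":[-0.02,0.005,-0.035],"claw":0},{"turn":[0,0,0],"dp":[-0.02,0.005,-0.035],"claw":0},{"turn":[0,0,0],"dp":[-0.02,0.005,-0.035],"claw":0},{"turn":[0,0,0],"dp":[-0.02,0.005,-0.035],"claw":0},{"turn":[0,0,0],"dp":[-0.02,0.005,-0.035],"claw":0},{"turn":[0,0,0],"dp":[-0.02,0.005,-0.035],"claw":0},{"turn":[0,0,0],"dp":[-0.02,0.005,-0.035],"claw":0},{"turn":[0,0,0],"dp":[-0.02,0.005,-0.035],"claw":0},{"turn":[0,0,0],"dp":[-0.02,0.005,-0.035],"claw":0}])

```text
t: 11.67
ee_pos: [434.4, -140.4, 35.8]
orientation: [-1.212, 1.203, -1.209]
ft_force: [-1.0, -0.3, -0.8]
width: 13.7
```

```bash
python3 tip.py side12.png
python3 - <<'E'
from h import *
d=load('side'); w=cloud(d)
img=d['img']; hsv=cv2.cvtColor(img,cv2.COLOR_RGB2HSV); m=(hsv[...,0]>100)&(hsv[...,0]<125)&(hsv[...,1]>150)&(w[...,2]>22)&(w[...,2]<36)&(abs(w[...,0]-434)<120)&(abs(w[...,1]+140)<80)
q=w[m]; print(cv2.minAreaRect(q[:,:2].astype(np.float32)))
E
```

```text
11.6667 [ 434.4 -140.4   35.8] yaw -89.74 down [ 0.002 -0.002 -1.   ] F [-1.  -0.3 -0.8] w 13.7 (np.float64(298.5348703234748), np.float64(300.7443389856187))
finger 1 125 tool x,y,z med [ 15.8 -15.3  -1.1]
((432.8065185546875, -143.14736938476562), (130.83499145507812, 195.85061645507812), 89.67340850830078)
```

Request:
jog_arm(steps=[{"turn":[0,0,0],"dp":[0,0,0.1],"claw":0},{"turn":[0,0,0],"dp":[0,0,0.3],"claw":0},{"turn":[0,0,0],"dp":[0,0,0.55],"claw":0},{"turn":[0,0,0],"dp":[0,0,0.8],"claw":0},{"turn":[0,0,0],"dp":[0,0,1],"claw":0}])

```text
t: 12.13
ee_pos: [434.4, -140.4, 117.4]
orientation: [-1.211, 1.203, -1.209]
ft_force: [-0.2, -0.2, -0.7]
width: 13.7
```

Request:
jog_arm(steps=[{"turn":[0,0,0],"dp":[0,0,0.25],"claw":0},{"turn":[0,0,0],"dp":[0.1,0.1,0.5],"claw":0},{"turn":[0,0,-0.01],"dp":[0.25,0.3,0.6],"claw":0},{"turn":[0,0,-0.015],"dp":[0.4,0.6,0.6],"claw":0},{"turn":[0,0,-0.015],"dp":[0.5,0.9,0.6],"claw":0}])

```text
t: 12.55
ee_pos: [475.9, -68.0, 167.0]
orientation: [-1.186, 1.236, -1.247]
ft_force: [0.3, -0.2, -1.5]
width: 13.5
```

Request:
jog_arm(steps=[{"turn":[0,0,0],"dp":[0.15,0.3,0],"claw":0},{"turn":[0,0,-0.01],"dp":[0.3,0.6,0],"claw":0},{"turn":[0,0,-0.015],"dp":[0.45,0.85,0],"claw":0},{"turn":[0,0,-0.015],"dp":[0.5,1,0],"claw":0}])

```text
t: 12.88
ee_pos: [517.1, 13.8, 167.6]
orientation: [-1.162, 1.269, -1.282]
ft_force: [1.0, -0.6, -0.9]
width: 14.0
```

```bash
python3 tip.py side13.png
```

```text
12.8833 [517.1  13.8 167.6] yaw -95.23 down [ 0.007 -0.003 -1.   ] F [ 1.  -0.6 -0.9] w 14.0 (np.float64(321.8501725908764), np.float64(211.6169281353168))
finger -1 7 tool x,y,z med [ -6.9 -22.5 -10.6]
finger 1 123 tool x,y,z med [ 15.8 -16.3  -0.8]
```

View pics/side13.png

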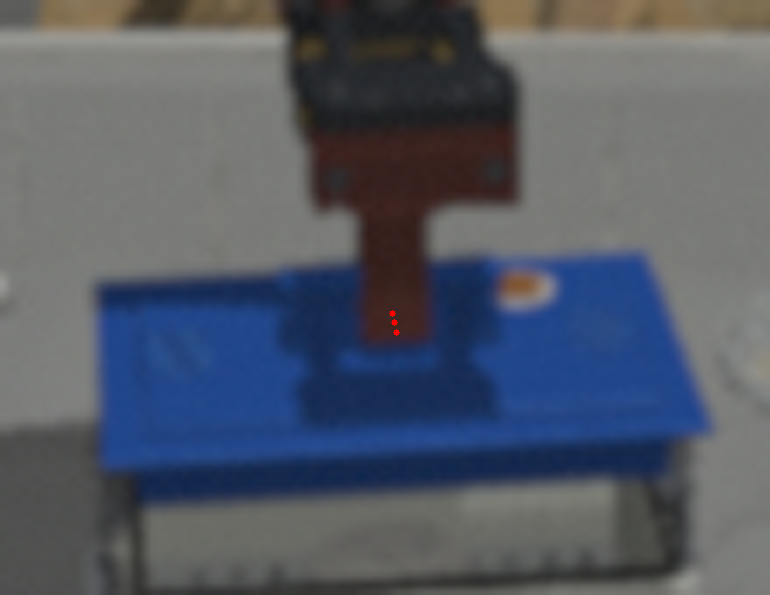

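Request:
jog_arm(steps=[{"turn":[0.001,0.002,-0.003],"dp":[0.06,0.3,0],"claw":0},{"turn":[0.001,0.002,-0.003],"dp":[0.116,0.55,-0.05],"claw":0},{"turn":[0.001,0.002,-0.003],"dp":[0.116,0.59,-0.2],"claw":0},{"turn":[0.001,0.002,-0.003],"dp":[0.116,0.59,-0.35],"claw":0},{"turn":[0.001,0.002,-0.003],"dp":[0.116,0.59,-0.4],"claw":0},{"turn":[0.001,0.002,-0.003],"dp":[0.116,0.59,-0.4],"claw":0},{"turn":[0.001,0.002,-0.003],"dp":[0.116,0.59,-0.4],"claw":0},{"turn":[0.001,0.002,-0.003],"dp":[0.116,0.59,-0.4],"claw":0}])

```text
t: 13.6
ee_pos: [526.6, 61.3, 136.0]
orientation: [-1.159, 1.282, -1.283]
ft_force: [-0.3, -0.4, -1.2]
width: 13.7
```

```bash
python3 tip.py side14.png;  python3 - <<'E'
from fit import *
d=load('side'); w=cloud(d); o=ctrl.get_obs(); zl=o['ee_pos'][2]-36+29
hsv=cv2.cvtColor(d['img'],cv2.COLOR_RGB2HSV); m=(hsv[...,0]>100)&(hsv[...,0]<125)&(hsv[...,1]>150)&(abs(w[...,2]-zl)<6)&(abs(w[...,0]-526)<120)&(abs(w[...,1]-60)<90)
q=w[m]; print('lid top side',cv2.minAreaRect(q[:,:2].astype(np.float32)),np.median(q[:,2]),zl)
A=np.c_[q[:,:2]-q[:,:2].mean(0),np.ones(len(q))]; print('plane slope',np.linalg.lstsq(A,q[:,2],rcond=None)[0])
d=grab('top'); save(cv2.resize(d['img'][150:290,300:480],None,fx=4,fy=4,interpolation=cv2.INTER_CUBIC),'top14.png')
w=cloud(d); hsv=cv2.cvtColor(d['img'],cv2.COLOR_RGB2HSV); m=(hsv[...,0]>100)&(hsv[...,0]<125)&(hsv[...,1]>150)&(abs(w[...,2]-zl)<6)&(abs(w[...,0]-526)<120)&(abs(w[...,1]-60)<90)
q=w[m]; print('lid top top',cv2.minAreaRect(q[:,:2].astype(np.float32)),np.median(q[:,2]))
E
```

```text
13.6 [526.6  61.3 136. ] yaw -95.72 down [ 0.001  0.    -1.   ] F [-0.3 -0.4 -1.2] w 13.7 (np.float64(321.9401712846109), np.float64(213.64430387882183))
finger -1 4 tool x,y,z med [-14.4 -22.4 -11. ]
finger 1 115 tool x,y,z med [ 15.7 -15.1  -1.1]
lid top side ((524.193115234375, 56.78417205810547), (128.1603546142578, 195.15296936035156), 84.69586181640625) 128.26316634053194 129.12827130367637
plane slope [8.37974083e-04 1.79209964e-02 1.28037876e+02]
lid top top ((527.2864379882812, 85.61726379394531), (201.81785583496094, 97.76533508300781), 0.5851697325706482) 128.69914719894678
```

View pics/side14.png

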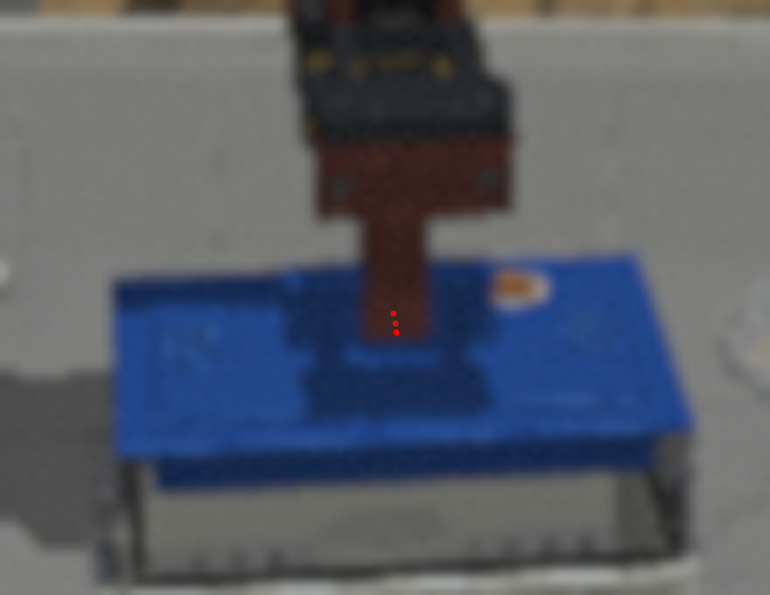

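View pics/top14.png

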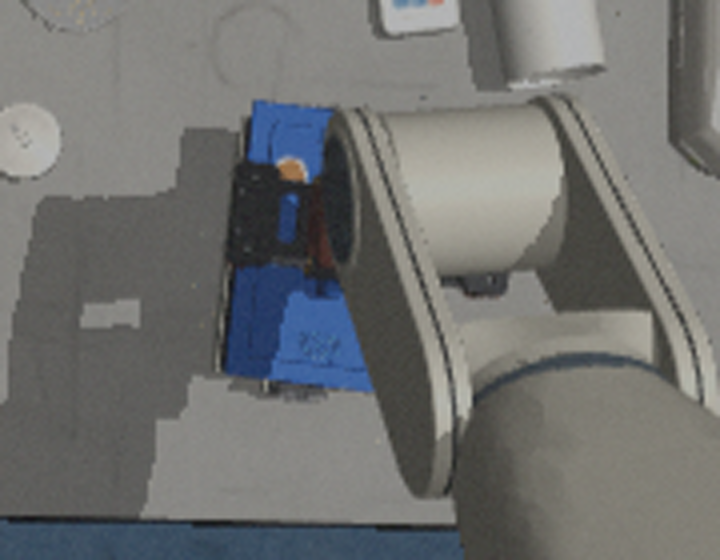

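Request:
jog_arm(steps=[{"turn":[0,0,0],"dp":[0,0,-0.1],"claw":0},{"turn":[0,0,0],"dp":[0,0,-0.2],"claw":0},{"turn":[0,0,0],"dp":[0,0,-0.3],"claw":0},{"turn":[0,0,0],"dp":[0,0,-0.37],"claw":0},{"turn":[0,0,0],"dp":[0,0,-0.42],"claw":0},{"turn":[0,0,0],"dp":[0,0,-0.45],"claw":0},{"turn":[0,0,0],"dp":[0,0,-0.45],"claw":0}])

```text
t: 14.28
ee_pos: [526.3, 61.5, 99.3]
orientation: [-1.16, 1.282, -1.282]
ft_force: [0.6, 0.4, -1.7]
width: 13.9
```

```bash
python3 tip.py side15.png
```

```text
14.2833 [526.3  61.5  99.3] yaw -95.71 down [ 0.  0. -1.] F [ 0.6  0.4 -1.7] w 13.9 (np.float64(321.8775417084389), np.float64(226.36393739428803))
finger -1 4 tool x,y,z med [-12.2 -22.2 -11.2]
finger 1 110 tool x,y,z med [ 16.1 -15.4  -1.2]
```

View pics/side15.png

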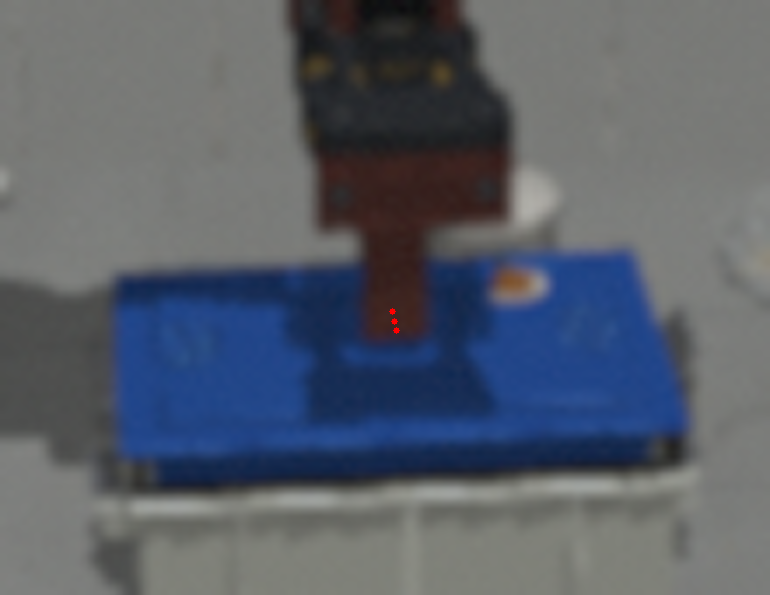

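Request:
jog_arm(steps=[{"turn":[0,0,0],"dp":[0.003,-0.003,-0.02],"claw":0},{"turn":[0,0,0],"dp":[0.003,-0.003,-0.04],"claw":0},{"turn":[0,0,0],"dp":[0.003,-0.003,-0.06],"claw":0},{"turn":[0,0,0],"dp":[0.003,-0.003,-0.06],"claw":0}])

```text
t: 14.67
ee_pos: [526.7, 61.3, 94.8]
orientation: [-1.16, 1.282, -1.282]
ft_force: [-0.6, -0.4, -0.7]
width: 14.0
```

Request:
jog_arm(steps=[{"turn":[0,0,0],"dp":[0,0,-0.015],"claw":0},{"turn":[0,0,0],"dp":[0,0,-0.025],"claw":0},{"turn":[0,0,0],"dp":[0,0,-0.03],"claw":0},{"turn":[0,0,0],"dp":[0,0,-0.03],"claw":0}])

```text
t: 15.0
ee_pos: [527.1, 61.3, 92.6]
orientation: [-1.159, 1.281, -1.283]
ft_force: [1.3, 0.4, 0.4]
width: 13.6
```

Request:
jog_arm(steps=[{"turn":[0,0,0],"dp":[0,0,-0.01],"claw":0},{"turn":[0,0,0],"dp":[0,0,-0.02],"claw":0},{"turn":[0,0,0],"dp":[0,0,-0.02],"claw":0},{"turn":[0,0,0],"dp":[0,0,-0.02],"claw":0}])

```text
t: 15.33
ee_pos: [527.7, 61.4, 91.5]
orientation: [-1.158, 1.281, -1.283]
ft_force: [1.2, -0.3, 5.2]
width: 13.9
```

Request:
jog_arm(steps=[{"turn":[0,0,0],"dp":[0,0,-0.02],"claw":0},{"turn":[0,0,0],"dp":[0,0,-0.03],"claw":0},{"turn":[0,0,0],"dp":[0,0,-0.04],"claw":0},{"turn":[0,0,0],"dp":[0,0,-0.04],"claw":0}])

```text
t: 15.67
ee_pos: [528.8, 61.5, 89.2]
orientation: [-1.156, 1.279, -1.284]
ft_force: [-0.7, -0.3, 8.5]
width: 13.9
```

```bash
python3 tip.py side16.png
```

```text
15.6667 [528.8  61.5  89.2] yaw -95.71 down [ 0.005  0.001 -1.   ] F [-0.7 -0.3  8.5] w 13.9 (np.float64(322.85116849045306), np.float64(229.74069661088694))
finger -1 4 tool x,y,z med [ -9.9 -22.7 -11.1]
finger 1 98 tool x,y,z med [ 15.7 -15.8  -1. ]
```

View pics/side16.png

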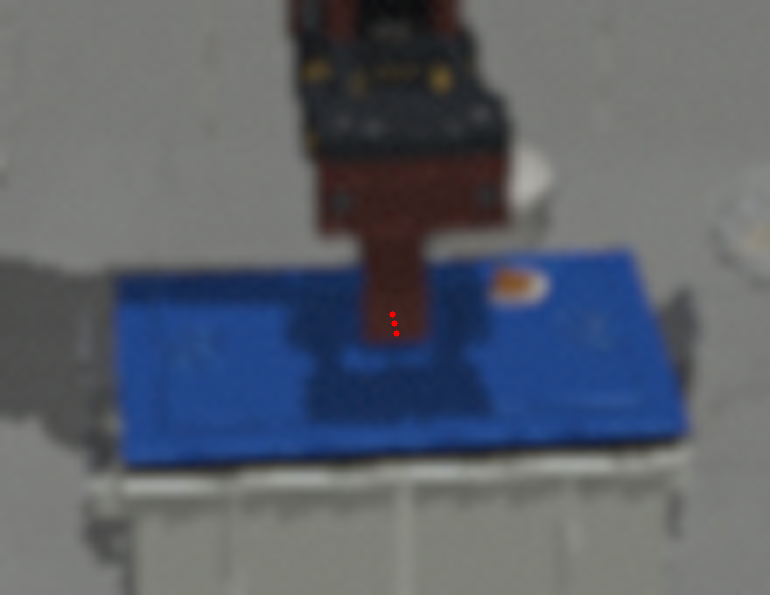

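Request:
jog_arm(steps=[{"turn":[0,0.001,0],"dp":[-0.02,0,-0.02],"claw":0},{"turn":[0,0.002,0],"dp":[-0.02,0,-0.04],"claw":0},{"turn":[0,0.002,0],"dp":[-0.02,0,-0.05],"claw":0},{"turn":[0,0.002,0],"dp":[-0.02,0,-0.05],"claw":0}])

```text
t: 16.05
ee_pos: [527.5, 61.6, 85.5]
orientation: [-1.16, 1.283, -1.281]
ft_force: [-1.3, 1.4, 4.6]
width: 13.8
```

```bash
cat > lid.py <<'E'
from fit import *
import sys
def lid(d,nm):
    w=cloud(d); hsv=cv2.cvtColor(d['img'],cv2.COLOR_RGB2HSV)
    c,s=np.cos(-.1),np.sin(-.1); e=w[...,:2]-[526.5,61]; lx=e[...,0]*c+e[...,1]*s; ly=-e[...,0]*s+e[...,1]*c
    m=(hsv[...,0]>100)&(hsv[...,0]<125)&(hsv[...,1]>130)&(w[...,2]>65)&(w[...,2]<100)&(abs(lx)<90)&(abs(ly)<52)
    m&=~((abs(lx)<48)&(abs(ly)<20))
    h=np.median(w[m][:,2]); m&=abs(w[...,2]-h)<6
    A=np.c_[lx[m],ly[m],np.ones(m.sum())]; k=np.linalg.lstsq(A,w[m][:,2],rcond=None)[0]
    print(nm,'n',m.sum(),'z top centre %.1f'%k[2],'slopes x,y',k[:2].round(4),'z at -x end/+x end %.1f %.1f'%(k[2]-72*k[0],k[2]+72*k[0]), 'median -x/+x ends',np.median(w[m&(lx<-55)][:,2]).round(1) if (m&(lx<-55)).any() else None,np.median(w[m&(lx>55)][:,2]).round(1) if (m&(lx>55)).any() else None)
if __name__=='__main__':
    d=grab('side'); lid(d,'side'); save(cv2.resize(d['img'][195:275,250:375],None,fx=6.2,fy=6.2,interpolation=cv2.INTER_CUBIC),sys.argv[1])
    o=ctrl.get_obs(); print(o['t'],o['ee_pos'].round(1),o['ft_force'].round(1))
E
python3 lid.py side17.png
```

```text
side n 966 z top centre 78.2 slopes x,y [0.0319 0.0064] z at -x end/+x end 75.9 80.5 median -x/+x ends 76.1 80.5
16.1 [527.4  61.7  85.5] [-0.6  1.2  5.1]
```

View pics/side17.png

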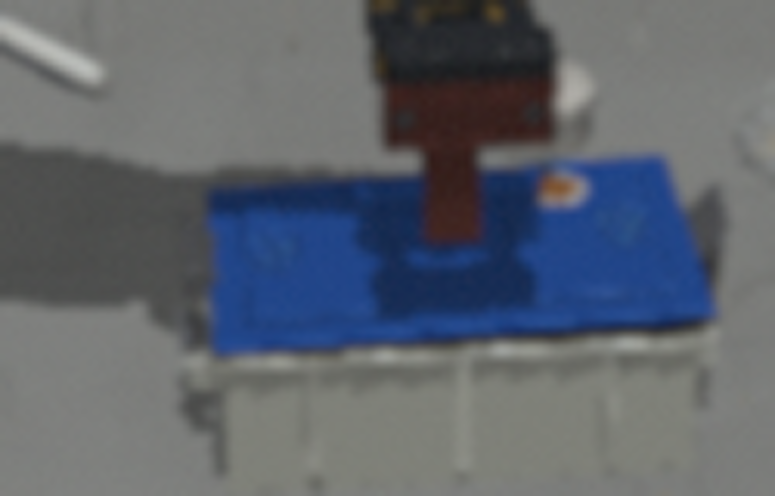

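Request:
jog_arm(steps=[{"turn":[0,0,0],"dp":[0,0,0],"claw":0.5},{"turn":[0,0,0],"dp":[0,0,0],"claw":0.5},{"turn":[0,0,0],"dp":[0,0,0],"claw":0.5},{"turn":[0,0,0],"dp":[0,0,0],"claw":0.5},{"turn":[0,0,0],"dp":[0,0,0.2],"claw":0.5},{"turn":[0,0,0],"dp":[0,0,0.5],"claw":0.5},{"turn":[0,0,0],"dp":[0,0,0.75],"claw":0.5},{"turn":[0,0,0],"dp":[0,0,0.75],"claw":0},{"turn":[0,0,0],"dp":[0.3,-0.05,0.75],"claw":0},{"turn":[0,0,0],"dp":[0.7,-0.08,0.75],"claw":0},{"turn":[0,0,0],"dp":[0.88,-0.095,0.75],"claw":0},{"turn":[0,0,0],"dp":[0.88,-0.095,0.75],"claw":0}])

```text
t: 17.1
ee_pos: [600.6, 53.7, 144.9]
orientation: [-1.158, 1.282, -1.282]
ft_force: [-0.9, -0.4, 0.3]
width: 14.1
```

```bash
python3 lid.py side18.png
```

```text
side n 908 z top centre 80.5 slopes x,y [0.0503 0.0045] z at -x end/+x end 76.9 84.2 median -x/+x ends 77.0 84.3
17.15 [598.3  53.8 144.4] [-1.3 -0.  -0.5]
```

View pics/side18.png

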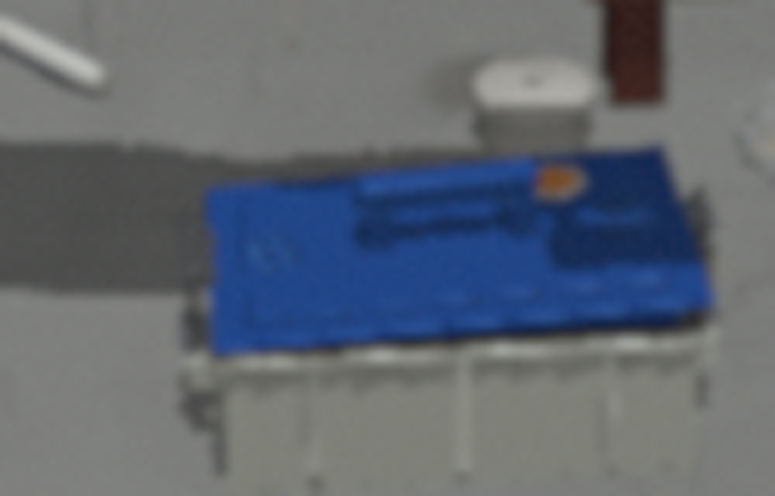

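Request:
jog_arm(steps=[{"turn":[0,0,0],"dp":[0,0,-0.2],"claw":0},{"turn":[0,0,0],"dp":[0,0,-0.4],"claw":0},{"turn":[0,0,0],"dp":[0,0,-0.55],"claw":0},{"turn":[0,0,0],"dp":[0,0,-0.65],"claw":0},{"turn":[0,0,0],"dp":[0,0,-0.69],"claw":0},{"turn":[0,0,0],"dp":[0,0,-0.69],"claw":0}])

```text
t: 17.65
ee_pos: [597.3, 53.8, 88.3]
orientation: [-1.162, 1.285, -1.28]
ft_force: [-0.4, 0.0, 0.2]
width: 0.7
```

Request:
jog_arm(steps=[{"turn":[0,0,0],"dp":[0,0,-0.02],"claw":0},{"turn":[0,0,0],"dp":[0,0,-0.04],"claw":0},{"turn":[0,0,0],"dp":[0,0,-0.06],"claw":0},{"turn":[0,0,0],"dp":[0,0,-0.06],"claw":0}])

```text
t: 17.98
ee_pos: [597.8, 53.9, 84.1]
orientation: [-1.161, 1.285, -1.281]
ft_force: [0.2, 0.3, 3.0]
width: 0.4
```

Request:
jog_arm(steps=[{"turn":[0,0,0],"dp":[0,0,-0.02],"claw":0},{"turn":[0,0,0],"dp":[0,0,-0.04],"claw":0},{"turn":[0,0,0],"dp":[0,0,-0.05],"claw":0},{"turn":[0,0,0],"dp":[0,0,-0.05],"claw":0}])

```text
t: 18.32
ee_pos: [597.8, 53.9, 80.2]
orientation: [-1.161, 1.284, -1.281]
ft_force: [-0.4, -0.4, -0.3]
width: 0.6
```

Request:
jog_arm(steps=[{"turn":[0,0,0],"dp":[0,0,-0.02],"claw":0},{"turn":[0,0,0],"dp":[0,0,-0.04],"claw":0},{"turn":[0,0,0],"dp":[0,0,-0.05],"claw":0},{"turn":[0,0,0],"dp":[0,0,-0.05],"claw":0}])

```text
t: 18.65
ee_pos: [597.7, 53.9, 75.9]
orientation: [-1.161, 1.285, -1.281]
ft_force: [-0.8, 0.4, 2.9]
width: 0.3
```

```bash
python3 lid.py side19.png
```

```text
side n 892 z top centre 74.9 slopes x,y [-0.0021  0.0054] z at -x end/+x end 75.0 74.7 median -x/+x ends 75.0 74.7
18.7 [597.7  53.9  76.1] [-0.9 -0.4  0.8]
```

View pics/side19.png

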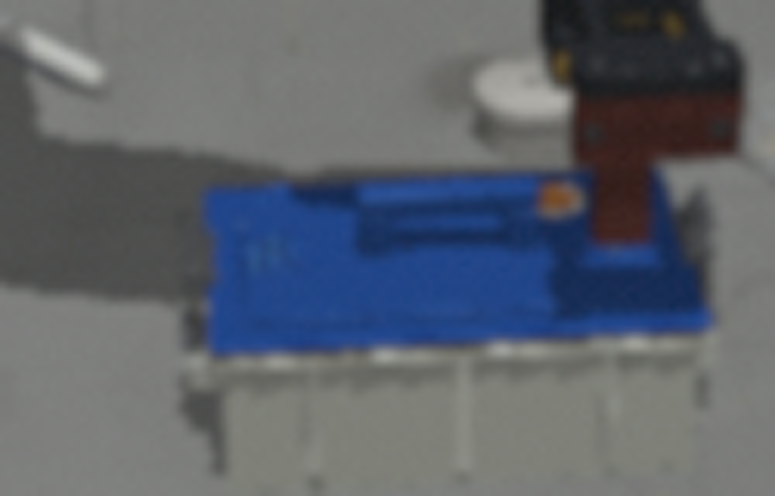

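Request:
jog_arm(steps=[{"turn":[0,0,0],"dp":[0,0,-0.03],"claw":0},{"turn":[0,0,0],"dp":[0,0,-0.05],"claw":0},{"turn":[0,0,0],"dp":[0,0,-0.05],"claw":0}])

```text
t: 18.95
ee_pos: [597.9, 53.9, 74.2]
orientation: [-1.161, 1.285, -1.281]
ft_force: [-9.0, -0.4, 23.0]
width: 0.3
```

Request:
jog_arm(steps=[{"turn":[0,0,0],"dp":[0,0,0.2],"claw":0},{"turn":[0,0,0],"dp":[0,0,0.5],"claw":0},{"turn":[0,0,0],"dp":[0,0,0.8],"claw":0},{"turn":[0,0,0],"dp":[-0.3,0,0.9],"claw":0},{"turn":[0,0,0],"dp":[-0.7,0.05,0.9],"claw":0},{"turn":[0,0,0],"dp":[-0.95,0.09,0.9],"claw":0}])

```text
t: 19.45
ee_pos: [519.9, 61.0, 146.5]
orientation: [-1.161, 1.285, -1.281]
ft_force: [-1.0, 0.3, -0.1]
width: 0.9
```

```bash
python3 lid.py side20.png
```

```text
side n 1000 z top centre 75.0 slopes x,y [-0.0003  0.0049] z at -x end/+x end 75.0 75.0 median -x/+x ends 75.1 75.0
19.5 [515.9  61.3 145.7] [-3.  -0.7  0.6]
```

View pics/side20.png

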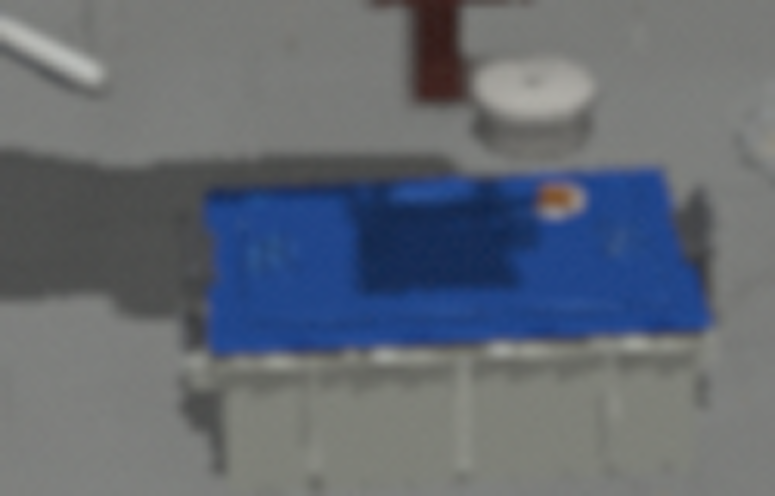

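Request:
jog_arm(steps=[{"turn":[0,0,0],"dp":[-0.4,0.05,0],"claw":0},{"turn":[0,0,0],"dp":[-0.76,0.085,0],"claw":0},{"turn":[0,0,0],"dp":[-0.76,0.085,-0.1],"claw":0},{"turn":[0,0,0],"dp":[-0.76,0.085,-0.35],"claw":0},{"turn":[0,0,0],"dp":[-0.76,0.085,-0.6],"claw":0},{"turn":[0,0,0],"dp":[-0.76,0.085,-0.75],"claw":0},{"turn":[0,0,0],"dp":[-0.76,0.085,-0.8],"claw":0},{"turn":[0,0,0],"dp":[-0.76,0.085,-0.8],"claw":0}])

```text
t: 20.17
ee_pos: [454.9, 68.0, 80.6]
orientation: [-1.167, 1.289, -1.278]
ft_force: [0.1, -0.2, 0.9]
width: 0.5
```

Request:
jog_arm(steps=[{"turn":[0,0,0],"dp":[0,0,-0.02],"claw":0},{"turn":[0,0,0],"dp":[0,0,-0.05],"claw":0},{"turn":[0,0,0],"dp":[0,0,-0.08],"claw":0},{"turn":[0,0,0],"dp":[0,0,-0.08],"claw":0}])

```text
t: 20.5
ee_pos: [455.7, 68.1, 74.6]
orientation: [-1.165, 1.288, -1.279]
ft_force: [0.8, -0.7, 3.1]
width: 0.6
```

Request:
jog_arm(steps=[{"turn":[0,0,0],"dp":[0,0,-0.02],"claw":0},{"turn":[0,0,0],"dp":[0,0,-0.03],"claw":0},{"turn":[0,0,0],"dp":[0,0,-0.03],"claw":0}])

```text
t: 20.75
ee_pos: [455.9, 68.1, 74.2]
orientation: [-1.165, 1.288, -1.279]
ft_force: [-6.3, -1.5, 27.9]
width: 0.4
```

Request:
jog_arm(steps=[{"turn":[0,0,0],"dp":[0,0,0.2],"claw":0},{"turn":[0,0,0],"dp":[0,0,0.6],"claw":0},{"turn":[0,0,0],"dp":[0,0,1],"claw":0},{"turn":[0,0,0],"dp":[0,0,1],"claw":0}])

```text
t: 21.08
ee_pos: [459.2, 68.6, 159.2]
orientation: [-1.157, 1.282, -1.282]
ft_force: [1.3, -0.1, 0.7]
width: 0.2
```

Request:
jog_arm(steps=[{"turn":[0,0,0],"dp":[0,-0.5,0.5],"claw":0},{"turn":[0,0,0],"dp":[0,-1,0.8],"claw":0},{"turn":[0,0,0],"dp":[0,-1,0.8],"claw":0}])

```text
t: 21.33
ee_pos: [460.0, -13.2, 225.5]
orientation: [-1.156, 1.278, -1.283]
ft_force: [1.1, 0.1, 0.2]
width: 0.4
```

Request:
jog_arm(steps=[{"turn":[0,0,0],"dp":[0,-0.5,0],"claw":0},{"turn":[0,0,0],"dp":[0,-1,0],"claw":0},{"turn":[0,0,0],"dp":[0,-1,0],"claw":0}])

```text
t: 21.58
ee_pos: [460.3, -98.4, 226.0]
orientation: [-1.153, 1.279, -1.289]
ft_force: [-0.0, 0.7, -1.2]
width: 0.3
```

Request:
jog_arm(steps=[{"turn":[0,0,0],"dp":[0,-0.5,0],"claw":0},{"turn":[0,0,0],"dp":[0,-1,0],"claw":0},{"turn":[0,0,0],"dp":[0,-1,0],"claw":0}])

```text
t: 21.83
ee_pos: [460.6, -183.1, 226.0]
orientation: [-1.152, 1.279, -1.294]
ft_force: [1.4, -0.8, -0.2]
width: 0.5
```

```bash
python3 lid.py side21.png
python3 - <<'E'
from lid import *
d=grab('top'); lid(d,'top'); save(cv2.resize(d['img'][120:280,280:460],None,fx=4,fy=3.75,interpolation=cv2.INTER_CUBIC),'top21.png')
w=cloud(d).reshape(-1,3)
for n,D in(('top',d),('side',load('side'))):
    w=cloud(D).reshape(-1,3); c,s=np.cos(-.1),np.sin(-.1); e=w[:,:2]-[526.5,61]; lx=e@[c,s]; ly=e@[-s,c]
    for sg in(-1,1):
        m=(sg*lx>90)&(sg*lx<130)&(abs(ly)<20)&(w[:,2]>80)&(w[:,2]<100); print(n,'catch',sg,m.sum(),'lx',np.percentile(lx[m],[5,50,95]).round(1) if m.any() else 0,'ly',np.median(ly[m]).round(1) if m.any() else 0)
E
```

```text
side n 987 z top centre 75.0 slopes x,y [0.0001 0.0037] z at -x end/+x end 75.0 75.0 median -x/+x ends 74.9 75.0
21.8833 [ 460.2 -181.   225.7] [ 0.2  0.4 -0.7]
top n 1534 z top centre 75.6 slopes x,y [-0.0016  0.0049] z at -x end/+x end 75.8 75.5 median -x/+x ends 75.7 75.5
top catch -1 39 lx [-109.  -105.3 -100.5] ly 3.6
top catch 1 44 lx [ 98.9 103.8 108.2] ly 0.1
side catch -1 31 lx [-107.3 -104.4  -99.4] ly -7.2
side catch 1 36 lx [100.6 104.7 108.1] ly -2.6
```

View pics/side21.png

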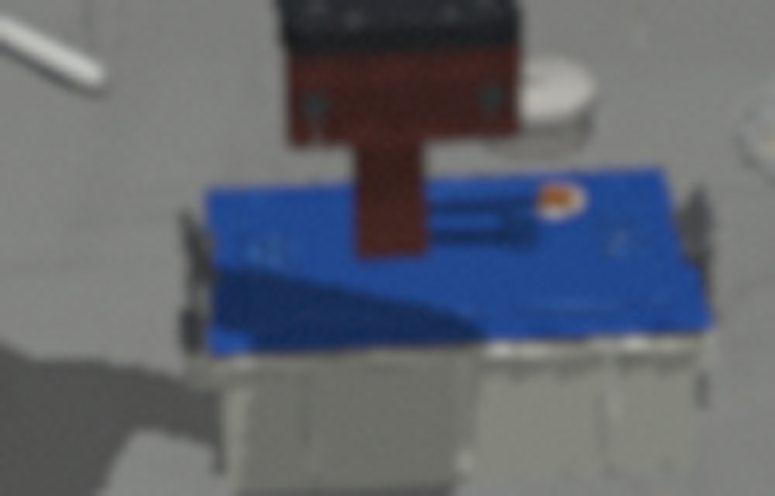

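View pics/top21.png

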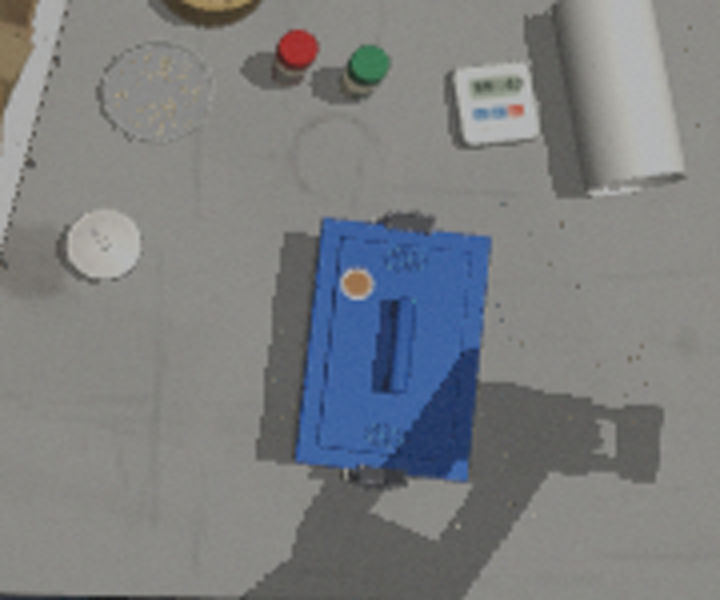

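```bash
python3 -c "
from workcell import ctrl
print(ctrl.close_job())"
```

```text
the job is handed in; nothing more can be done
None
```

The dish is closed in the dry-keeper box, with the lid fully home, level and held by both catches. I handed the job in at about 22 s with the arm clear.

- **Dish:** I picked the one nearest the base, at about (508, 315), and carried it level. It stands upright on the box floor, seen from above and from the side before the lid went on.
- **Lid:** I set it on the box and pressed gently while still holding the handle. That snapped the -x end first and left the lid tilted, so I let go and pressed the +x thumb rest, which snapped the other end with a few newtons.
- **Forces:** I then pressed each thumb rest once more to check. Those presses read 23 N at +x and 28 N at -x, firmer than the light force I meant but well under the limits.
- **Last checks:** The lid top measured 75.0 mm (side camera) and 75.6 mm (top camera), against 75.5 mm for fully home. Its two ends agree within 0.3 mm. Both catches stand upright over its ends.
- **Bystanders:** The vials, petri dish and timer look untouched in the last top view; I did not measure their positions.
- **Camera disagreement:** The two cameras differ by about 2–4 mm in y. I corrected for this using the known tool position.

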